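# Make up two test kits from the bench stock

### The arm

A 6-joint arm with a two-finger parallel gripper is mounted at the origin on a cart in front of the work surface, level with it; the furniture and walls round the work are solid. World frame = base frame: x ahead of the robot, y to its left, z up, the work surface at z = 0. Lengths are in m, angles in rad, forces in N, time in s.
With the tool pointing down it reaches from about 0.325 to 1 m from the base axis. Payload 5.1 kg.
Tool frame: the origin (TCP) lies midway between the tips of the shut fingers; the grasp point (between the pads) lies tcp_to_grasp behind it (tcp_to_grasp is the distance from the TCP to the grasp point, in m); z points along the fingers, x is the direction in which the jaws open and shut, and the axes are right-handed (so a half turn about z gives the same grasp; the last joint's range is limited). The gripper opens to 85 mm and grips with 20 to 120 N. Pads are 22 mm wide; open, the fingers measure 114 mm over their backs; the gripper's body (76 mm by 85 mm) begins 54 mm behind the grasp point. The pads swing forward as they close: fully open they stand 13 mm farther back than shut.
Start: joints at [1.132, 0.124, 1.65, -0, 1.367, -0.083], TCP at [0.226, 0.609, 0.231] pointing down, gripper open.
Joint ranges: [-2.61, 2.61], [-1.02, 2.33], [0.03, 2.71], [-1.35, 4.49], [0.32, 2.68], [-2.91, 2.91]. Speed limits (rad/s): [2.57, 2.57, 3.14, 3.14, 3.14, 3.14].

### API

Orientations are given as a unit quaternion [w, x, y, z].
In Python, from rig import get_state, camera, sign_off, boxes_of, spot_point, tcp_to_grasp gives the robot as it stands. The module is installed in compiled form; this text tells all that it offers.
- The arm moves only by the shell command python3 -m pendant 'ROWS' [FORCE]. ROWS is JSON, one flat list of numbers, 7 for each row, row after row: the shift along the tool's x, y, z each as a share of 300 mm, from -1 to 1, then the turn, a rotation vector about the tool's x, y, z each as a share of 1.5 rad, from -1 to 1, then the gripper command: -1 is fully open, 1 is shut, values between are in proportion. A call has exactly 8 rows; each row is the pose to reach, as a shift and turn from the pose measured when the call began, along the tool's axes at that moment; what a row does not reach only later rows make up. A row lasts 1/10 s, in which the tool goes at most 50 mm and 8.59 degrees, less where a joint would pass 70% of its speed; a pose out of reach is approached as far as the arm can. A call with a number of a shift or a turn outside -1 to 1 is refused whole. A call with a gripper value outside its range is refused whole. The fingers move at their own pace and stop on an object; FORCE is the grip in N (left out, the last holds). Time passes only in rows, so rows that repeat a pose let the fingers close, or fill a call up. It gives the time, the measured TCP pose, the force and the opening at its end, in the units of the state.
- get_state(): the state, without advancing time (a new reading comes with each control period).
- camera(name): name is "scene" or "top" or "wrist"; returns a dict with "frame" (384x512x3 uint8, red, green, blue), "z_map" (384x512 float32, m along the optical axis (not along the pixel's ray), 0 where there is no reading), "vfov" (degrees; the focal length in pixels is half the picture's height over the tangent of half this angle, whatever the lens; pixels are square), "cx", "cy" (the principal point, pixels), "R" (3x3) and "t" (3): a world point X has camera coordinates R X + t. Camera axes: x right, y down, z forward; pixel columns grow to the right and rows downward; lengths in m; the calibration is good to about 2 mm. A picture is of the moment at which its call begins.
- sign_off(): hands the job in, once; it reports no verdict.
Trained networks look in the newest picture that a camera, given by its name, has taken for a name from the list of things; names that differ only in an ending like _2 or _b are one class to them, and where a whole thing is asked for, a point or a joint stands for the part that bears it (a point fixed in the world has none). Each returns a list of dicts, best first, with "p" (0 to 1); they miss things now and then, are a little off and sometimes report something else, mostly with a low value. They report only what shows in the picture. A call takes as long as a camera call. They do not tell look-alikes from the thing itself.
- boxes_of(camera, name): "xyz" ([x, y, z] in m, in world coordinates, good to about 4 mm: the middle of the surface that is visible of it).
- spot_point(camera, name): "xyz" ([x, y, z] in m, in world coordinates, good to about 4 mm: a listed point, or the origin of a listed thing).
The state is a dict: "time": time; "joint_pos": joint angles; "joint_vel": joint speeds; "joint_efforts": joint torques, N m; "tool_pos": TCP position; "tcp_rot": TCP orientation; "force": force on the tool from outside, world axes, zero at the start; "moment": the same for the moment, N m; "grip_width": opening from 0.0 (shut) to 1.0 (fully open).
Only numpy, scipy, OpenCV 4.12 (cv2) and the standard library are available. Lean on these libraries where they do the work, as an engineer would, in place of code of your own. Each camera call takes 0.05 s, during which the arm holds its last target.

### The job

Make up the two test kits from the stock on the bench. The blue tray gets the purple-capped tube in its round tube well, the blue-nozzle dropper bottle in its square bottle well and the roll of sealing film in its large round well; the yellow tray gets the red-capped tube in its tube well and the timer in its long slot, and its square bottle well stays empty. Everything ends upright and fully down in its well; keep tubes, bottles, roll and timer upright all the way, and leave the white-nozzle dropper bottle standing where it is.

Things in the scene. Friction and masses are not known exactly. Their poses are not given: they have to be found in the camera images.
- tube_purple: Sample tube, white with a purple screw cap, 29 mm body, cap 34 mm across, 116 mm tall, about 45 g. Starts upright in an end hole of the white tube rack (36 mm holes; its top plate is 50 mm above the bench; the tube's foot is 8 mm above the bench). Origin at the centre of its foot, z up along its axis; yaw does not matter. Take it by the cap or by the body above the rack.
- tube_red: Sample tube, white with a red screw cap, 29 mm body, cap 34 mm across, 109 mm tall, about 45 g. Starts upright in the other end hole of the white tube rack (120 mm from the purple-capped one; the middle hole between them is empty). Origin at the centre of its foot, z up along its axis.
- dropper_blue: Small white dropper bottle with a blue nozzle cap, 67 mm tall, about 20 g: body 24 mm across up to 40 mm height, above that the nozzle, 16 mm across at its foot and narrower at the tip. Stands upright on the bench. Origin at the centre of its underside, z up. Grasp the nozzle's foot or the body.
- dropper_white: Same dropper bottle but with a white nozzle. Stands upright on the bench; not wanted in either kit, to be left where it is. Origin at the centre of its underside, z up.
- film_roll: Roll of sealing film standing on end: cream cylinder 52 mm across and 50 mm tall with a brown core, about 110 g. Stands on the bench. Origin at the centre of its underside, z up; yaw does not matter.
- lab_timer: White lab timer with a grey display and three coloured buttons, standing upright: 30 mm thick (its x), 66 mm wide (its y), 62 mm tall, about 80 g. Stands on the bench. Origin at the centre of its underside, z up, x along its thickness (the display faces -x). Grasp it across its thickness near the top; either way round is right in the slot.
- kit_blue: Blue kit tray fixed on the bench: 162 mm square blue shell, grey insert with its face 30 mm up, carrying loops at its y sides. Origin: centre of its underside, z up, x away from the robot (within 0.3 rad), y left. Three wells, blue floors 6 mm above the bench: round tube well, 42 mm, at x +36, y +37 mm; square bottle well, 38 mm, at x +36, y -37; large round well, 66 mm, at x -35, y 0.
- kit_yellow: Yellow kit tray fixed on the bench: 162 mm square yellow shell, grey insert with its face 30 mm up, carrying loops at its y sides. Origin: centre of its underside, z up, x away from the robot (within 0.3 rad), y left. Three wells, yellow floors 6 mm above the bench: round tube well, 42 mm, at x +36, y +37 mm; square bottle well, 38 mm, at x +36, y -37; long slot, 48 (x) by 84 (y), at x -35, y 0.
There are look-alikes about, which are no part of the job. What is meant by the tube_red is not green or turquoise, and is the larger of those in its own colour.

How it is judged:
At the end, for the whole second after the job is handed in: Tubes, blue-nozzle dropper, film roll and timer each stand upright (0.12 rad), at rest, fully down (foot 3-10 mm up) in the named well, within 9 mm of its centre (roll 10; timer 12 across, 14 along). The white-nozzle dropper stands within 25 mm of its start; the yellow bottle well is empty (x of tube_purple in the frame of kit_blue between 0.027 and 0.045 m and y of tube_purple in the frame of kit_blue between 0.028 and 0.046 m and z of tube_purple in the frame of kit_blue between 0.003 and 0.01 m and angle between each of tube_purple, dropper_blue, film_roll, tube_red, lab_timer, dropper_white's own z axis and vertical below 0.12 rad and linear speed of each of tube_purple, dropper_blue, film_roll, tube_red, lab_timer below 0.03 m/s and angular speed of each of tube_purple, dropper_blue, film_roll, tube_red, lab_timer below 0.5 rad/s and x of dropper_blue in the frame of kit_blue between 0.027 and 0.045 m and y of dropper_blue in the frame of kit_blue between -0.046 and -0.028 m and z of dropper_blue in the frame of kit_blue between 0.003 and 0.01 m and x of film_roll in the frame of kit_blue between -0.045 and -0.025 m and y of film_roll in the frame of kit_blue between -0.01 and 0.01 m and z of film_roll in the frame of kit_blue between 0.003 and 0.01 m and x of tube_red in the frame of kit_yellow between 0.027 and 0.045 m and y of tube_red in the frame of kit_yellow between 0.028 and 0.046 m and z of tube_red in the frame of kit_yellow between 0.003 and 0.01 m and x of lab_timer in the frame of kit_yellow between -0.047 and -0.023 m and y of lab_timer in the frame of kit_yellow between -0.014 and 0.014 m and z of lab_timer in the frame of kit_yellow between 0.003 and 0.01 m and distance of dropper_white from where it was at the start of the episode below 0.025 m); the robot touches nothing.
It fails at once if a tube, bottle, the film roll or the timer tipped over (more than 0.6 rad) (angle between any of tube_purple, dropper_blue, film_roll, tube_red, lab_timer, dropper_white's own z axis and vertical above 0.6 rad).
It fails at once if the white-nozzle dropper bottle moved more than 25 mm from where it stood (distance of dropper_white from where it was at the start of the episode above 0.025 m).
It also fails if it takes over 138 s, if anything falls off the work surface, if the arm or the gripper's body presses on something with over 40 N, if the wrist force passes 120 N, or if a joint passes its speed limit or range.

## Working session

There is one attempt and no reset: what is moved stays moved. The work goes in short steps, Python scripts to look and compute and a shell command to move; the robot and the scene stay as the last step left them, time stands still between calls to the robot, and variables do not carry over. Pictures are saved under pics/ and viewed, and the job is handed in when it is done.

```bash
mkdir -p pics
python3 - <<'E'
from rig import *
import cv2,numpy as np
print(get_state()); print(tcp_to_grasp)
for n in ["scene","top","wrist"]:
    c=camera(n); cv2.imwrite(f"pics/a_{n}.png",c["frame"][:,:,::-1]); print(n,c["vfov"],c["cx"],c["cy"],np.round(c["R"],3).tolist(),np.round(c["t"],3))
for n in ["top","scene"]:
    for o in ["tube_purple","tube_red","dropper_blue","dropper_white","film_roll","lab_timer","kit_blue","kit_yellow"]:
        for f in (boxes_of,spot_point):
            print(n,o,f.__name__,[(np.round(d["xyz"],3).tolist(),round(d["p"],2)) for d in f(n,o)][:4])
E
```

```text
{'time': 0.0, 'joint_pos': array([ 1.13239683e+00,  1.24524646e-01,  1.65170047e+00, -3.21178169e-05,
        1.36752563e+00, -8.26258456e-02]), 'joint_vel': array([ 0.00064168,  0.00088671,  0.0003348 , -0.00100865, -0.00087556,
       -0.00073913]), 'joint_efforts': array([ 6.88599866e-04, -4.23605740e+01, -3.65456986e+01,  6.51345772e-05,
        6.83789462e-03, -2.26300745e-05]), 'tool_pos': array([0.22618789, 0.60870365, 0.23002474]), 'tcp_rot': array([ 5.54333460e-04,  8.21068812e-01,  5.70828206e-01, -9.25907338e-04]), 'force': array([ 0.6261056 , -0.53089125,  0.07260999]), 'moment': array([0.05214144, 0.0361955 , 0.01466272]), 'grip_width': 0.9992489877906614}
0.0187
scene 53.12933999860655 249.1355430344398 196.92351179248055 [[0.071, -0.997, -0.0], [-0.799, -0.057, -0.599], [0.598, 0.043, -0.801]] [-0.046  0.473  0.796]
top 45.02964897629086 249.9050546119119 186.60867446318903 [[0.001, -1.0, -0.005], [-0.991, -0.0, -0.136], [0.136, 0.005, -0.991]] [0.005 0.552 1.28 ]
wrist 70.1767535874775 255.82209589035466 188.6371912288692 [[0.349, 0.937, -0.002], [0.894, -0.332, 0.301
[... 1587 characters left out ...]
([0.624, -0.302, 0.003], 0.56), ([0.634, 0.303, 0.003], 0.31)]
scene dropper_white call [([0.615, -0.204, 0.032], 0.6)]
scene dropper_white call [([0.622, -0.204, -0.002], 0.49)]
scene film_roll call [([0.621, 0.295, 0.046], 0.93)]
scene film_roll call [([0.633, 0.304, -0.001], 0.89)]
scene lab_timer call [([0.64, 0.199, 0.043], 0.76)]
scene lab_timer call [([0.651, 0.197, -0.001], 0.65)]
scene kit_blue call [([0.441, -0.297, 0.031], 0.69), ([0.616, -0.303, 0.034], 0.22)]
scene kit_blue call [([0.45, -0.294, -0.001], 0.87)]
scene kit_yellow call [([0.468, 0.256, 0.029], 0.64), ([0.614, -0.205, 0.032], 0.3)]
scene kit_yellow call [([0.426, 0.291, -0.003], 0.93), ([0.686, 0.065, 0.004], 0.72)]
```

View pics/a_scene.png

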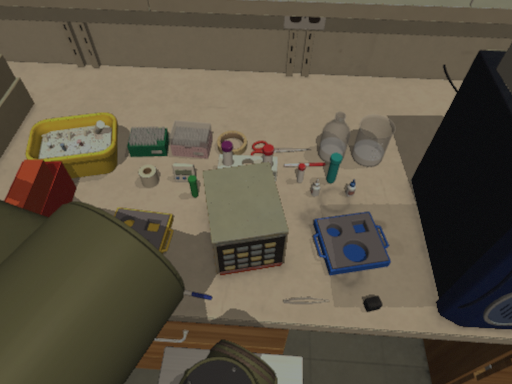

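View pics/a_top.png

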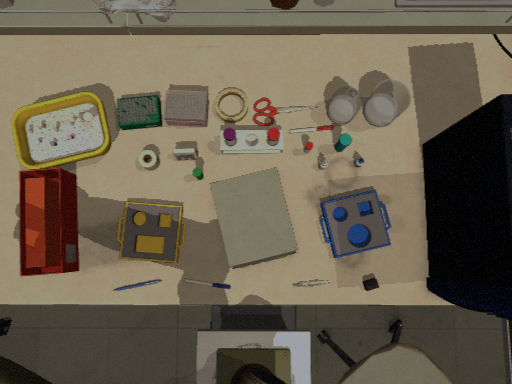

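```bash
cat > h.py <<'E'
from rig import *
import cv2,numpy as np
def world(c):
    z=c["z_map"].astype(float); H,W=z.shape
    f=H/2/np.tan(np.radians(c["vfov"])/2)
    u,v=np.meshgrid(np.arange(W),np.arange(H))
    P=np.stack([(u-c["cx"])/f*z,(v-c["cy"])/f*z,z],-1)
    X=(P-c["t"])@np.asarray(c["R"]); X[z<=0]=np.nan
    return X
def proj(c,X):
    H=384;f=H/2/np.tan(np.radians(c["vfov"])/2)
    p=np.asarray(c["R"])@np.asarray(X)+c["t"]; return c["cx"]+f*p[0]/p[2],c["cy"]+f*p[1]/p[2]
E
python3 - <<'E'
from h import *
for n in ["top","scene"]:
    c=camera(n);X=world(c);im=c["frame"]
    np.savez(f"{n}0.npz",X=X,im=im)
    x0,x1,y0,y1=(100,400,80,270) if n=="top" else (100,400,120,280)
    cv2.imwrite(f"pics/z_{n}.png",cv2.resize(im[y0:y1,x0:x1,::-1],None,fx=2.6,fy=2.6,interpolation=cv2.INTER_CUBIC))
    z=X[...,2]
    def reg(name,xa,xb,ya,yb,zmin,zmax=0.5):
        m=(X[...,0]>xa)&(X[...,0]<xb)&(X[...,1]>ya)&(X[...,1]<yb)&(z>zmin)&(z<zmax)
        P=X[m]
        if len(P)==0: print(n,name,"none");return
        lo=np.percentile(P,3,axis=0);hi=np.percentile(P,97,axis=0)
        print(n,name,len(P),"mean",P.mean(0).round(4),"mid",((lo+hi)/2).round(4),"lo",lo.round(3),"hi",hi.round(3),"med im",np.median(im[m],axis=0))
    reg("bigbox",0.3,0.63,-0.12,0.15,0.06)
    reg("purplecap",0.64,0.73,0.03,0.1,0.085)
    reg("redcap",0.64,0.73,-0.09,-0.02,0.085)
    reg("smallred",0.63,0.7,-0.18,-0.12,0.05)
    reg("turq",0.63,0.7,-0.28,-0.22,0.08)
    reg("green",0.55,0.62,0.13,0.18,0.05)
    reg("dblue",0.59,0.65,-0.33,-0.27,0.02)
    reg("dblue noz",0.59,0.65,-0.33,-0.27,0.045)
    reg("dwhite",0.59,0.65,-0.23,-0.17,0.02)
    reg("dwhite noz",0.59,0.65,-0.23,-0.17,0.045)
    reg("roll",0.58,0.69,0.25,0.35,0.04)
    reg("timer",0.61,0.69,0.14,0.25,0.05)
    reg("redbin",0.3,0.62,0.42,0.72,0.02)
    reg("black",0.2,0.8,-0.8,-0.42,0.05,1)
E
```

```text
top bigbox 6279 mean [ 0.4544 -0.0029  0.1682] mid [ 0.4561 -0.0025  0.1685] lo [ 0.348 -0.093  0.164] hi [0.564 0.088 0.173] med im [124. 120. 100.]
top purplecap 139 mean [0.6839 0.0623 0.1194] mid [0.6851 0.0629 0.111 ] lo [0.67  0.048 0.096] hi [0.7   0.078 0.126] med im [92. 30. 72.]
top redcap 133 mean [ 0.6855 -0.0566  0.1138] mid [ 0.6869 -0.0563  0.111 ] lo [ 0.672 -0.071  0.103] hi [ 0.702 -0.041  0.119] med im [153.  38.  36.]
top smallred 54 mean [ 0.6637 -0.159   0.0688] mid [ 0.6643 -0.1593  0.0675] lo [ 0.655 -0.169  0.061] hi [ 0.674 -0.15   0.074] med im [152.   39.5  36.5]
top turq 138 mean [ 0.6716 -0.2525  0.1059] mid [ 0.672  -0.2527  0.1022] lo [ 0.657 -0.268  0.093] hi [ 0.687 -0.238  0.112] med im [ 38. 123. 109.]
top green 75 mean [0.5868 0.1528 0.0771] mid [0.5871 0.1535 0.0719] lo [0.576 0.142 0.061] hi [0.598 0.165 0.083] med im [ 41. 109.  50.]
top dblue 68 mean [ 0.624  -0.3059  0.0415] mid [ 0.6267 -0.3067  0.0449] lo [ 0.615 -0.316  0.023] hi [ 0.638 -0.297  0.067] med im [82.5 80.5 86. ]
top dblue noz 27 mean [ 0.6252 -0.3074  0.0536] mid [ 0.6259 -0.
[... 2352 characters left out ...]
6183 -0.1994  0.0544] mid [ 0.6182 -0.2001  0.058 ] lo [ 0.613 -0.206  0.048] hi [ 0.623 -0.194  0.068] med im [126. 124. 112.]
scene roll 209 mean [0.629  0.3023 0.0495] mid [0.6305 0.3025 0.0475] lo [0.607 0.279 0.041] hi [0.654 0.326 0.054] med im [144. 137. 114.]
scene timer 142 mean [0.6495 0.1969 0.059 ] mid [0.6504 0.1965 0.0581] lo [0.642 0.167 0.051] hi [0.659 0.226 0.066] med im [142. 135. 116.]
scene redbin 3107 mean [0.5102 0.5415 0.1199] mid [0.5171 0.5613 0.1012] lo [0.419 0.508 0.04 ] hi [0.615 0.614 0.162] med im [66. 26. 18.]
scene black 19692 mean [ 0.4433 -0.4951  0.2617] mid [ 0.4507 -0.5121  0.2593] lo [ 0.234 -0.537  0.066] hi [ 0.667 -0.487  0.453] med im [12. 13. 14.]
```

View pics/z_top.png

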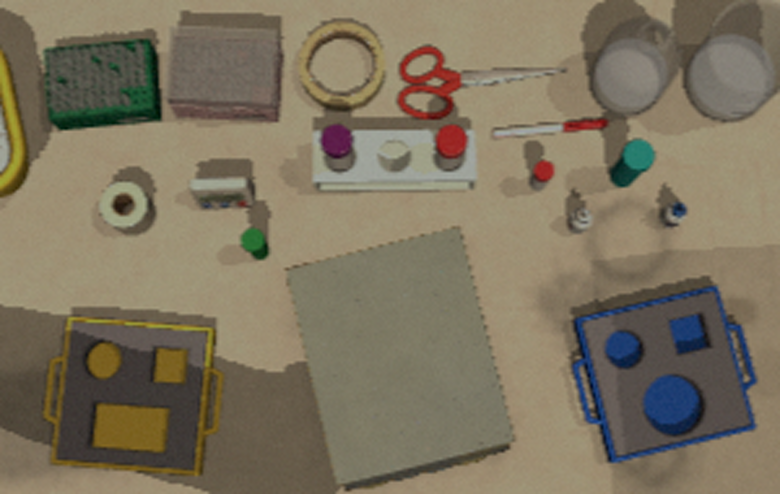

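View pics/z_scene.png

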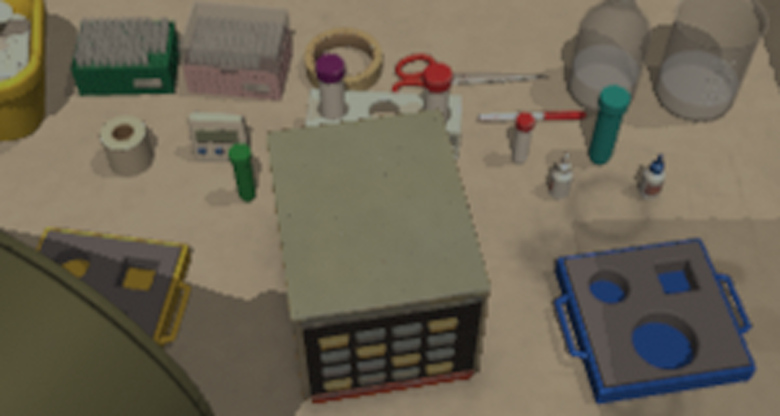

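Run:
```python
from h import *
for n in ["top","scene"]:
    d=np.load(f"{n}0.npz");X=d["X"];im=d["im"].astype(float);z=X[...,2]
    hsv=cv2.cvtColor(d["im"],cv2.COLOR_RGB2HSV)
    def rect(m):
        P=(X[m][:,:2]*1000).astype(np.float32); return [np.round(v,1) for v in cv2.minAreaRect(P)] , len(P), np.percentile(X[m][:,2],[5,50,95]).round(4)
    R=lambda xa,xb,ya,yb:(X[...,0]>xa)&(X[...,0]<xb)&(X[...,1]>ya)&(X[...,1]<yb)
    m=R(.61,.69,.15,.24)&(z>.054); print(n,"timer",rect(m))
    for nm,reg in (("blue",R(.33,.57,-.41,-.17)),("yellow",R(.31,.54,.17,.42))):
        grey=reg&(z>.022)&(z<.036)&(hsv[...,1]<95)
        g=cv2.morphologyEx(grey.astype(np.uint8),cv2.MORPH_OPEN,np.ones((3,3)))>0
        print(n,nm,"insert",rect(g))
        fl=reg&(z>.0)&(z<.013)&(hsv[...,1]>120)
        k,l,s,c=cv2.connectedComponentsWithStats(fl.astype(np.uint8))
        for i in range(1,k):
            if s[i,4]>15: print("   floor",s[i],X[l==i].mean(0).round(4),((X[l==i].max(0)+X[l==i].min(0))/2).round(4))
        rim=reg&(hsv[...,1]>120)&(z>.02); print("   rimz",np.percentile(z[rim],[50,90,98]).round(4), rect(rim))
```

```text
top timer ([array([650.3, 192.2]), array([18.5, 63.2]), np.float64(6.7)], 121, array([0.0544, 0.0589, 0.0643]))
top blue insert ([array([ 449.1, -294.1]), array([150.8, 152.1]), np.float64(13.2)], 2010, array([0.0247, 0.0292, 0.0332]))
   floor [358 201  14  15 138] [ 0.4944 -0.3248  0.0058] [ 0.494  -0.325   0.0065]
   floor [333 208  13  13 133] [ 0.4767 -0.2521  0.0053] [ 0.4764 -0.2521  0.0063]
   floor [348 224  21  23 363] [ 0.4155 -0.3046  0.0057] [ 0.4161 -0.3046  0.0063]
   rimz [0.0263 0.03   0.0323] ([array([ 448.9, -293. ]), array([160.4, 189.8]), np.float64(13.4)], 427, array([0.0209, 0.0263, 0.0307]))
top yellow insert ([array([425. , 287.5]), array([149.7, 149.5]), np.float64(85.6)], 1795, array([0.0238, 0.028 , 0.0324]))
   floor [133 211  13  15 128] [0.4646 0.3258 0.0044] [0.4645 0.3266 0.0048]
   floor [159 214  13  13 143] [0.4588 0.251  0.0043] [0.459  0.2509 0.0047]
   floor [135 235  30  19 436] [0.39   0.294  0.0044] [0.3901 0.2936 0.0058]
   rimz [0.0254 0.0295 0.0319] ([array([425. , 287.8]), array([191.8, 161.9]), np.float64(85.5)], 575, array([0.0208, 0.02
[... 515 characters left out ...]
6 262  62  13 101] [ 0.3715 -0.2926  0.0085] [ 0.3718 -0.3012  0.0075]
   rimz [0.026  0.0296 0.0313] ([array([ 449.1, -287.3]), array([161.4, 189.1]), np.float64(13.7)], 411, array([0.021 , 0.026 , 0.0306]))
scene yellow insert ([array([446.1, 290.2]), array([148.7, 105.5]), np.float64(85.8)], 833, array([0.0264, 0.0302, 0.0332]))
   floor [124 220  10   6  43] [0.4748 0.328  0.0063] [0.4738 0.3296 0.0064]
   floor [147 223  13   8  81] [0.4645 0.2575 0.0066] [0.465  0.2564 0.0073]
   floor [166 230   5  11  17] [0.4405 0.2095 0.0067] [0.4384 0.2095 0.0066]
   rimz [0.0272 0.0302 0.0312] ([array([472.7, 264.9]), array([202.7,  99.6]), np.float64(56.6)], 236, array([0.0213, 0.0272, 0.0309]))
```

```bash
cat >> h.py <<'E'
from scipy.spatial.transform import Rotation as Ro
def go(x,y,z,ang=None,deg=None):
    """target TCP, ang = angle of tool x in world (rad)"""
    s=get_state();q=s["tcp_rot"];R=Ro.from_quat([q[1],q[2],q[3],q[0]])
    d=R.inv().apply(np.array([x,y,z])-s["tool_pos"])/0.3
    if deg is not None: ang=np.radians(deg)
    cur=np.arctan2(R.as_matrix()[1,0],R.as_matrix()[0,0])
    if ang is None: ang=cur
    T=Ro.from_matrix(np.array([[np.cos(ang),np.sin(ang),0],[np.sin(ang),-np.cos(ang),0],[0,0,-1]]))
    r=(R.inv()*T).as_rotvec()/1.5
    print("t",round(s["time"],2),"pos",s["tool_pos"].round(4),"ang",round(np.degrees(cur),1),"grip",round(s["grip_width"],3),"F",s["force"].round(1))
    print("  shift",d.round(4).tolist(),"turn",r.round(4).tolist())
E
python3 -c "
from h import *
go(.65,.195,.23,deg=5)"
```

```text
t 1.85 pos [0.2264 0.6093 0.2313] ang 69.6 grip 1.0 F [-0.8 -0.6 -0.5]
  shift [-0.8027, 1.8045, 0.0045] turn [-0.0, -0.0, 0.7518]
```

```bash
python3 -m pendant '[-0.4,0.9,0,0,0,0.37,-1,-0.4,0.9,0,0,0,0.37,-1,-0.4,0.9,0,0,0,0.37,-1,-0.4,0.9,0,0,0,0.37,-1,-0.4,0.9,0,0,0,0.37,-1,-0.4,0.9,0,0,0,0.37,-1,-0.4,0.9,0,0,0,0.37,-1,-0.4,0.9,0,0,0,0.37,-1]' 40; python3 -c "
from h import *
go(.65,.195,.23,deg=5)"
```

```text
time: 2.65
tool_pos: [0.4384, 0.4021, 0.2314]
tcp_rot: [-0.0, 0.946, 0.323, -0.0]
force: [0.0, 0.3, -1.1]
grip_width: 1.0
t 2.65 pos [0.4384 0.4021 0.2314] ang 37.7 grip 1.0 F [ 0.   0.3 -1.1]
  shift [0.1364, 0.9775, 0.0042] turn [-0.0003, 0.0001, 0.3802]
```

```bash
python3 -m pendant '[0.136,0.978,0,0,0,0.38,-1,0.136,0.978,0,0,0,0.38,-1,0.136,0.978,0,0,0,0.38,-1,0.136,0.978,0,0,0,0.38,-1,0.136,0.978,0,0,0,0.38,-1,0.136,0.978,0,0,0,0.38,-1,0.136,0.978,0,0,0,0.38,-1,0.136,0.978,0,0,0,0.38,-1]' 40
python3 - <<'E'
from h import *
go(.65,.195,.12,deg=5)
for n in ["wrist","scene"]:
    c=camera(n); cv2.imwrite(f"pics/b_{n}.png",c["frame"][:,:,::-1]); np.savez(f"{n}1.npz",X=world(c),im=c["frame"])
    for o in ["lab_timer","film_roll","kit_yellow","tube_purple","tube_red"]:
        print(n,o,[(np.round(d["xyz"],4).tolist(),round(d["p"],2)) for d in spot_point(n,o)][:3])
c=camera("wrist");print(np.round(c["R"],3).tolist(),(-c["R"].T@c["t"]).round(3))
E
```

```text
time: 3.45
tool_pos: [0.6498, 0.1956, 0.2307]
tcp_rot: [-0.0, 0.999, 0.044, -0.001]
force: [0.6, 1.1, -0.3]
grip_width: 0.998
t 3.45 pos [0.6498 0.1956 0.2307] ang 5.0 grip 0.998 F [ 0.6  1.1 -0.3]
  shift [0.0009, 0.0024, 0.3691] turn [-0.0007, 0.0009, 0.0002]
wrist lab_timer [([0.6541, 0.1958, -0.0047], 0.77)]
wrist film_roll [([0.6325, 0.3011, 0.0024], 0.9), ([0.4235, 0.2909, -0.0012], 0.34)]
wrist kit_yellow [([0.426, 0.2931, -0.0013], 0.65)]
wrist tube_purple [([0.6849, 0.063, 0.0117], 0.75)]
wrist tube_red [([0.5865, 0.1553, 0.002], 0.63), ([0.6888, -0.0549, 0.0095], 0.59)]
scene lab_timer [([0.6503, 0.1991, -0.0021], 0.5)]
scene film_roll []
scene kit_yellow []
scene tube_purple [([0.6861, 0.0661, 0.0072], 0.79)]
scene tube_red [([0.6887, -0.0521, 0.0102], 0.75), ([0.6721, -0.2546, 0.0036], 0.75), ([0.6623, -0.1551, 0.0026], 0.46)]
[[0.996, 0.087, -0.001], [0.083, -0.95, 0.302], [0.025, -0.301, -0.953]] [0.642 0.272 0.375]
```

View pics/b_wrist.png

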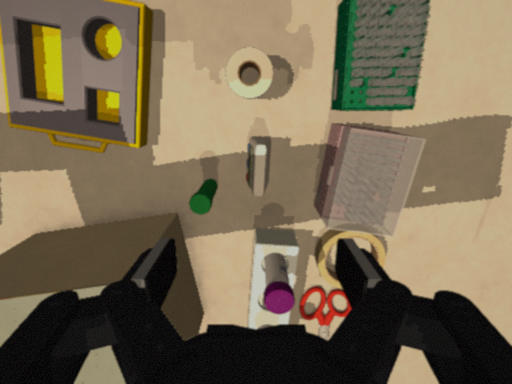

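View pics/b_scene.png

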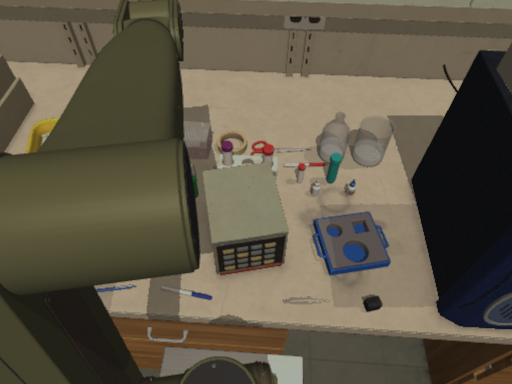

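Run:
```python
from h import *
d=np.load("wrist1.npz");X=d["X"];z=X[...,2];hsv=cv2.cvtColor(d["im"],cv2.COLOR_RGB2HSV)
R=lambda xa,xb,ya,yb:(X[...,0]>xa)&(X[...,0]<xb)&(X[...,1]>ya)&(X[...,1]<yb)
def rect(m):
    P=(X[m][:,:2]*1000).astype(np.float32); return [np.round(v,1) for v in cv2.minAreaRect(P)],len(P),np.percentile(X[m][:,2],[5,50,95]).round(4)
print("timer",rect(R(.61,.69,.13,.25)&(z>.054)))
print("roll",rect(R(.58,.69,.25,.36)&(z>.04)))
print("purple",rect(R(.64,.73,.03,.1)&(z>.115)))
print("red",rect(R(.64,.73,-.09,-.02)&(z>.108)))
reg=R(.31,.54,.17,.42)
fl=reg&(z<.013)&(hsv[...,1]>150)
k,l,s,c=cv2.connectedComponentsWithStats(fl.astype(np.uint8))
for i in range(1,k):
    if s[i,4]>25: print("floor",s[i],((X[l==i].max(0)+X[l==i].min(0))/2).round(4))
P=X[reg&(z>.024)&(z<.036)]
print("ins",rect(reg&(z>.024)&(z<.036)&(hsv[...,1]<95)))
```

```text
timer ([array([648.7, 198.8]), array([61.4, 80.8]), np.float64(69.1)], 17499, array([0.2979, 0.3168, 0.3292]))
roll ([array([630.8, 302.9]), array([51.6, 50.8]), np.float64(4.9)], 1565, array([0.0497, 0.0511, 0.0523]))
purple ([array([685.,  67.]), array([33.4, 32.8]), np.float64(75.7)], 740, array([0.1175, 0.124 , 0.1251]))Traceback (most recent call last):
  File "<stdin>", line 9, in <module>
  File "<stdin>", line 5, in rect
    return _quantile_unchecked(
        a, q, axis, out, overwrite_input, method, keepdims, weights)
    return _ureduce(a,
                    func=_quantile_ureduce_func,
    ...<5 lines>...
                    overwrite_input=overwrite_input,
                    method=method)
    r = func(a, **kwargs)
    result = _quantile(arr,
                       quantiles=q,
    ...<2 lines>...
                       out=out,
                       weights=wgt)
    slices_having_nans = np.isnan(arr[-1, ...])
                                  ~~~^^^^^^^^^
IndexError: index -1 is out of bounds for axis 0 with size 0
```

Run:
```python
from h import *
d=np.load("wrist1.npz");X=d["X"];z=X[...,2];hsv=cv2.cvtColor(d["im"],cv2.COLOR_RGB2HSV)
R=lambda xa,xb,ya,yb:(X[...,0]>xa)&(X[...,0]<xb)&(X[...,1]>ya)&(X[...,1]<yb)&(z<.15)
def rect(m):
    P=(X[m][:,:2]*1000).astype(np.float32); return [np.round(v,1) for v in cv2.minAreaRect(P)],len(P)
print("timer",rect(R(.61,.69,.13,.25)&(z>.056)))
reg=R(.31,.54,.17,.42)
fl=reg&(z<.013)&(hsv[...,1]>150)
k,l,s,c=cv2.connectedComponentsWithStats(fl.astype(np.uint8))
for i in range(1,k):
    if s[i,4]>25: print("floor",s[i],((X[l==i].max(0)+X[l==i].min(0))/2).round(4))
print("ins",rect(reg&(z>.024)&(z<.036)&(hsv[...,1]<110)))
ins=cv2.morphologyEx((reg&(z>.022)).astype(np.uint8),cv2.MORPH_CLOSE,np.ones((2,2)))
# wells = holes at face level: pixels with z<.022 inside the tray region -> use edge points of face bordering wells
cs,h=cv2.findContours(ins,cv2.RETR_CCOMP,cv2.CHAIN_APPROX_NONE)
for i,cc in enumerate(cs):
    if h[0][i][3]>=0 and len(cc)>20:
        P=np.array([X[p[0][1],p[0][0]] for p in cc]); P=P[P[:,2]>.026]
        print("well",len(P),[np.round(v,1) for v in cv2.minAreaRect((P[:,:2]*1000).astype(np.float32))],P[:,2].mean().round(4))
```

```text
timer ([array([651.6, 198. ]), array([15. , 62.9]), np.float64(1.9)], 643)
floor [144   9   9 136 383] [0.5044 0.2855 0.0072]
floor [ 94  23  28  37 743] [0.4573 0.327  0.0068]
floor [  31   24   32   78 2072] [0.3822 0.2951 0.0085]
floor [ 96  90  23  33 671] [0.4514 0.2514 0.0081]
ins ([array([423.9, 291.6]), array([150.3, 151.5]), np.float64(85.5)], 12244)
well 7 [array([420.6, 210.9]), array([ 0.4, 52.7]), np.float64(85.5)] 0.0271
well 65 [array([461.7, 251.1]), array([39.1, 35.7]), np.float64(85.5)] 0.03
well 112 [array([408.9, 283.5]), array([94.1, 38.6]), np.float64(59.0)] 0.0303
well 56 [array([471.8, 319.8]), array([42. , 26.2]), np.float64(54.8)] 0.0301
```

Run:
```python
from h import *
for n in ["wrist1","scene0","top0"]:
    d=np.load(n+".npz");X=d["X"];z=X[...,2]
    m=(X[...,0]>.61)&(X[...,0]<.69)&(X[...,1]>.17)&(X[...,1]<.22)&(z<.15)&(z>.004)
    P=X[m]
    print(n)
    for a in np.arange(0,.07,.01):
        Q=P[(P[:,2]>=a)&(P[:,2]<a+.01)]
        if len(Q): print(a.round(3),len(Q),Q[:,0].min().round(4),Q[:,0].max().round(4),np.percentile(Q[:,0],50).round(4))
d=np.load("wrist1.npz")
cv2.imwrite("pics/b_t.png",cv2.resize(d["im"][110:220,180:300,::-1],None,fx=5,fy=5))
```

```text
wrist1
0.0 3 0.6367 0.6665 0.6657
0.01 36 0.6345 0.6667 0.6649
0.02 57 0.635 0.6654 0.6629
0.03 50 0.6373 0.6637 0.6615
0.04 123 0.6378 0.6621 0.6425
0.05 162 0.6395 0.6605 0.644
0.06 461 0.6446 0.6591 0.6518
scene0
0.0 19 0.6111 0.6422 0.6388
0.01 22 0.6349 0.6451 0.639
0.02 36 0.6364 0.6452 0.6413
0.03 28 0.6369 0.646 0.641
0.04 50 0.6381 0.6502 0.6415
0.05 53 0.6395 0.6521 0.6467
0.06 61 0.6439 0.6602 0.6525
top0
0.0 7 0.6374 0.6384 0.6379
0.01 22 0.6357 0.6419 0.6386
0.02 13 0.6349 0.6411 0.6391
0.03 17 0.6378 0.6414 0.64
0.04 40 0.639 0.6456 0.6419
0.05 68 0.6399 0.6602 0.6504
0.06 33 0.6465 0.6588 0.6526
```

View pics/b_t.png

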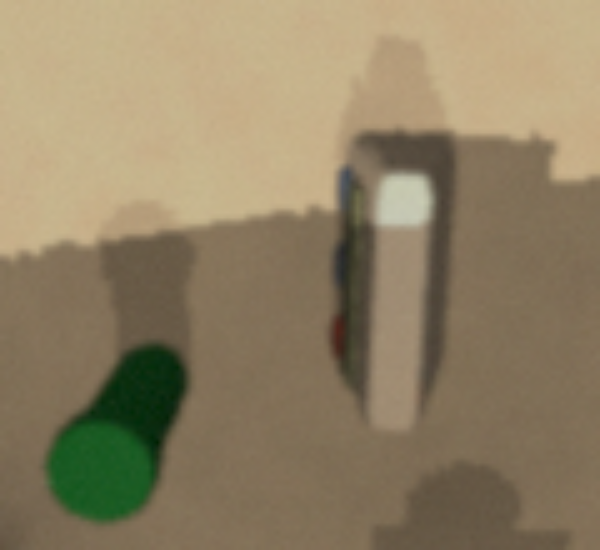

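```bash
python3 -c "
from h import *
go(.651,.1975,.027,deg=3)"
```

```text
t 4.1 pos [0.6499 0.1949 0.2313] ang 5.0 grip 0.998 F [-0.3  0.7  1.2]
  shift [0.0044, -0.0082, 0.6809] turn [-0.0003, 0.0001, 0.0235]
```

```bash
python3 -m pendant '[0.0044,-0.008,0.15,0,0,0.023,-0.3,0.0044,-0.008,0.3,0,0,0.023,-0.3,0.0044,-0.008,0.45,0,0,0.023,-0.3,0.0044,-0.008,0.58,0,0,0.023,-0.3,0.0044,-0.008,0.68,0,0,0.023,-0.3,0.0044,-0.008,0.68,0,0,0.023,-0.3,0.0044,-0.008,0.68,0,0,0.023,-0.3,0.0044,-0.008,0.68,0,0,0.023,-0.3]' 40
python3 - <<'E'
from h import *
go(.651,.1975,.027,deg=3)
c=camera("wrist"); cv2.imwrite("pics/c_w.png",c["frame"][:,:,::-1])
E
```

```text
time: 4.9
tool_pos: [0.653, 0.1978, 0.0302]
tcp_rot: [-0.001, 1.0, 0.027, 0.002]
force: [1.0, 0.2, 0.3]
grip_width: 0.652
t 4.9 pos [0.653  0.1978 0.0302] ang 3.0 grip 0.652 F [1.  0.2 0.3]
  shift [-0.0068, 0.0008, 0.0108] turn [-0.0007, -0.0029, 0.0005]
```

View pics/c_w.png

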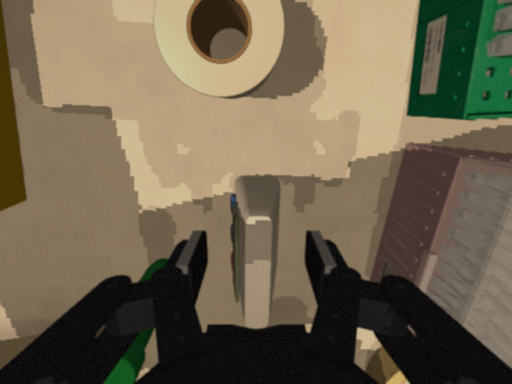

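```bash
python3 -m pendant '[-0.004,0,0.008,0,0,0,-0.3,-0.004,0,0.008,0,0,0,1,-0.004,0,0.008,0,0,0,1,-0.004,0,0.008,0,0,0,1,-0.004,0,0.008,0,0,0,1,-0.004,0,0.008,0,0,0,1,-0.004,0,0.008,0,0,0,1,-0.004,0,0.008,0,0,0,1]' 40
python3 - <<'E'
from h import *
go(.3891,.2942,.13,deg=-4.5)
E
```

```text
time: 5.75
tool_pos: [0.6526, 0.198, 0.0292]
tcp_rot: [-0.001, 1.0, 0.027, 0.003]
force: [-1.4, 0.3, 5.6]
grip_width: 0.24
t 5.75 pos [0.6526 0.198  0.0292] ang 3.0 grip 0.24 F [-1.4  0.3  5.6]
  shift [-0.8579, -0.3674, -0.3406] turn [-0.0012, -0.0041, 0.0878]
```

```bash
python3 -m pendant '[0,0,-0.1,0,0,0,1,0,0,-0.2,0,0,0,1,0,0,-0.34,0,0,0,1,-0.1,-0.05,-0.34,0,0,0.03,1,-0.25,-0.11,-0.34,0,0,0.06,1,-0.4,-0.17,-0.34,0,0,0.088,1,-0.55,-0.23,-0.34,0,0,0.088,1,-0.65,-0.28,-0.34,0,0,0.088,1]' 40
python3 - <<'E'
from h import *
go(.3891,.2942,.13,deg=-4.5)
c=camera("wrist"); cv2.imwrite("pics/d_w.png",c["frame"][:,:,::-1])
E
```

```text
time: 6.55
tool_pos: [0.4493, 0.2713, 0.1286]
tcp_rot: [-0.0, 0.999, -0.039, 0.002]
force: [1.0, 0.3, -0.6]
grip_width: 0.234
t 6.55 pos [0.4493 0.2713 0.1286] ang -4.5 grip 0.234 F [ 1.   0.3 -0.6]
  shift [-0.206, -0.0603, -0.0053] turn [-0.0007, -0.0021, 0.0001]
```

View pics/d_w.png

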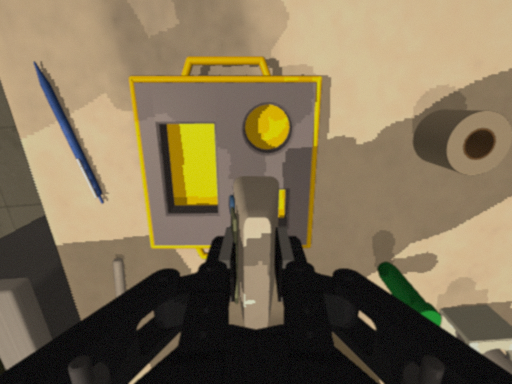

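```bash
python3 -m pendant '[-0.1,-0.03,0,0,0,0,1,-0.206,-0.06,0,0,0,0,1,-0.206,-0.06,0,0,0,0,1,-0.206,-0.06,0.0,0,0,0,1,-0.206,-0.06,0.07,0,0,0,1,-0.206,-0.06,0.12,0,0,0,1,-0.206,-0.06,0.12,0,0,0,1,-0.206,-0.06,0.12,0,0,0,1]' 40
python3 - <<'E'
from h import *
go(.3891,.2942,.037,deg=-4.5)
c=camera("wrist"); cv2.imwrite("pics/e_w.png",c["frame"][:,:,::-1])
E
```

```text
time: 7.4
tool_pos: [0.3859, 0.2949, 0.0916]
tcp_rot: [-0.0, 0.999, -0.039, -0.001]
force: [-0.2, -0.4, -1.9]
grip_width: 0.236
t 7.4 pos [0.3859 0.2949 0.0916] ang -4.4 grip 0.236 F [-0.2 -0.4 -1.9]
  shift [0.0113, 0.0017, 0.1819] turn [-0.0003, 0.0012, 0.0009]
```

View pics/e_w.png

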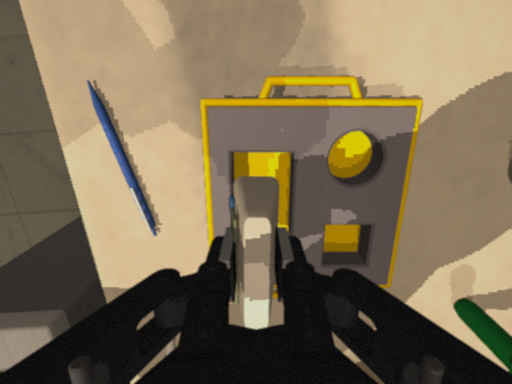

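```bash
python3 -m pendant '[0.0113,0.002,0,0,0,0,1,0.0113,0.002,0.05,0,0,0,1,0.0113,0.002,0.1,0,0,0,1,0.0113,0.002,0.14,0,0,0,1,0.0113,0.002,0.17,0,0,0,1,0.0113,0.002,0.182,0,0,0,1,0.0113,0.002,0.182,0,0,0,1,0.0113,0.002,0.182,0,0,0,1]' 40
python3 - <<'E'
from h import *
go(.3891,.2942,.036,deg=-4.5)
E
```

```text
time: 8.25
tool_pos: [0.39, 0.2948, 0.0382]
tcp_rot: [-0.001, 0.999, -0.038, 0.0]
force: [0.4, -0.3, -1.4]
grip_width: 0.239
t 8.25 pos [0.39   0.2948 0.0382] ang -4.4 grip 0.239 F [ 0.4 -0.3 -1.4]
  shift [-0.0028, 0.0022, 0.0074] turn [-0.0013, -0.0002, 0.001]
```

Lower 2 mm more, open partly, then rise.

```bash
python3 -m pendant '[-0.002,0,0.009,0,0,0,1,-0.002,0,0.009,0,0,0,1,-0.002,0,0.009,0,0,0,0,-0.002,0,0.009,0,0,0,-0.2,-0.002,0,0.009,0,0,0,-0.2,-0.002,0,0.009,0,0,0,-0.2,-0.002,0,-0.1,0,0,0,-0.2,-0.002,0,-0.2,0,0,0,-0.2]' 40
python3 - <<'E'
from h import *
go(.6308,.303,.2,deg=30)
c=camera("wrist"); cv2.imwrite("pics/f_w.png",c["frame"][:,:,::-1])
E
```

```text
time: 9.05
tool_pos: [0.3886, 0.2942, 0.0981]
tcp_rot: [-0.0, 0.999, -0.039, -0.001]
force: [0.6, 0.2, 0.4]
grip_width: 0.599
t 9.05 pos [0.3886 0.2942 0.0981] ang -4.4 grip 0.599 F [0.6 0.2 0.4]
  shift [0.8022, -0.0915, -0.3412] turn [-0.0007, 0.0011, -0.4004]
```

View pics/f_w.png

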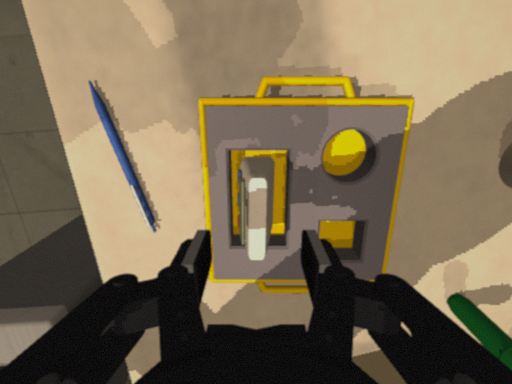

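```bash
python3 -m pendant '[0.1,0,-0.1,0,0,0,-1,0.25,-0.03,-0.1,0,0,-0.05,-1,0.4,-0.04,-0.1,0,0,-0.1,-1,0.55,-0.06,-0.1,0,0,-0.168,-1,0.7,-0.08,-0.1,0,0,-0.168,-1,0.802,-0.092,-0.1,0,0,-0.168,-1,0.802,-0.092,-0.1,0,0,-0.168,-1,0.802,-0.092,-0.1,0,0,-0.168,-1]' 40
python3 - <<'E'
from h import *
c=camera("wrist"); cv2.imwrite("pics/g_w.png",c["frame"][:,:,::-1])
X=world(c);z=X[...,2]
m=(abs(X[...,0]-.631)<.05)&(abs(X[...,1]-.303)<.05)&(z>.043)&(z<.06)
P=(X[m][:,:2]*1000).astype(np.float32);print(cv2.minAreaRect(P),cv2.minEnclosingCircle(P))
go(.6308,.303,.024,deg=10)
E
```

```text
time: 9.9
tool_pos: [0.6339, 0.3051, 0.1355]
tcp_rot: [-0.003, 0.996, 0.087, 0.003]
force: [-0.1, 0.7, 0.2]
grip_width: 1.0
((631.1124877929688, 302.9300537109375), (51.44926071166992, 51.62178039550781), 86.98575592041016) ((631.1636352539062, 302.7139892578125), 26.203590393066406)
t 9.95 pos [0.6331 0.3052 0.1356] ang 10.0 grip 1.0 F [-0.8 -0.  -0.9]
  shift [-0.0114, 0.0075, 0.3719] turn [-0.0031, -0.0045, 0.0004]
```

View pics/g_w.png

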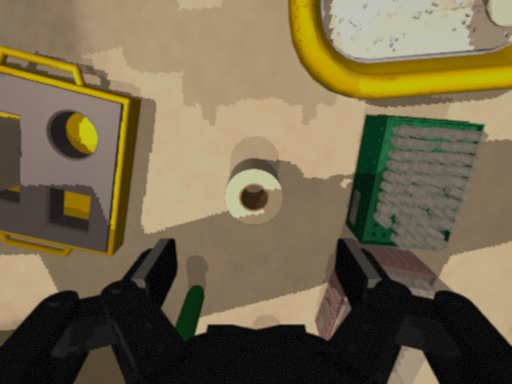

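```bash
python3 -m pendant '[-0.01,0.0075,0,0,0,0,-0.7,-0.0105,0.0075,0.15,0,0,0,-0.7,-0.0105,0.0075,0.28,0,0,0,-0.7,-0.0105,0.0075,0.372,0,0,0,-0.7,-0.0105,0.0075,0.372,0,0,0,-0.7,-0.0105,0.0075,0.372,0,0,0,1,-0.0105,0.0075,0.372,0,0,0,1,-0.0105,0.0075,0.372,0,0,0,1]' 40;  python3 -m pendant '[0,0,0,0,0,0,1,0,0,0,0,0,0,1,0,0,0,0,0,0,1,0,0,0,0,0,0,1,0,0,0,0,0,0,1,0,0,-0.1,0,0,0,1,0,0,-0.23,0,0,0,1,0,0,-0.38,0,0,0,1]' 40
python3 - <<'E'
from h import *
go(.4155,-.2987,.3,deg=13.5)
c=camera("wrist"); cv2.imwrite("pics/h_w.png",c["frame"][:,:,::-1])
E
```

```text
time: 10.75
tool_pos: [0.6326, 0.3038, 0.027]
tcp_rot: [-0.003, 0.996, 0.088, 0.005]
force: [0.3, -0.2, -1.6]
grip_width: 0.58
time: 11.55
tool_pos: [0.6301, 0.3024, 0.1399]
tcp_rot: [-0.003, 0.996, 0.088, 0.003]
force: [1.3, 0.2, -0.2]
grip_width: 0.579
t 11.55 pos [0.6301 0.3024 0.1399] ang 10.0 grip 0.579 F [ 1.3  0.2 -0.2]
  shift [-1.05, 1.8456, -0.5496] turn [-0.0029, -0.0047, -0.0402]
```

View pics/h_w.png

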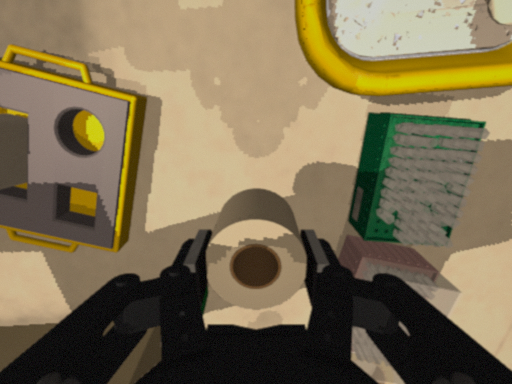

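```bash
python3 -m pendant '[0,0,-0.16,0,0,0,1,0,0,-0.32,0,0,0,1,0,0.08,-0.45,0,0,0,1,-0.06,0.2,-0.53,0,0,0,1,-0.13,0.34,-0.53,0,0,0,1,-0.2,0.48,-0.53,0,0,0,1,-0.27,0.62,-0.53,0,0,0,1,-0.34,0.76,-0.53,0,0,0,1]' 40
python3 - <<'E'
from h import *
go(.4155,-.2987,.3,deg=13.5)
E
```

```text
time: 12.4
tool_pos: [0.5703, 0.0587, 0.3063]
tcp_rot: [-0.005, 0.996, 0.088, 0.011]
force: [-0.4, -0.0, -1.0]
grip_width: 0.58
t 12.4 pos [0.5703 0.0587 0.3063] ang 10.1 grip 0.58 F [-0.4 -0.  -1. ]
  shift [-0.7166, 1.0828, -0.0038] turn [-0.0046, -0.0156, -0.0398]
```

```bash
python3 -m pendant '[-0.08,0.13,0,0,0,0,1,-0.16,0.25,0,0,0,0,1,-0.24,0.38,0,0,0,0,1,-0.32,0.5,0,0,0,-0.02,1,-0.4,0.62,0,0,0,-0.04,1,-0.48,0.74,0,0,0,-0.04,1,-0.56,0.86,0,0,0,-0.04,1,-0.6,0.9,0,0,0,-0.04,1]' 40
python3 - <<'E'
from h import *
go(.4155,-.2987,.3,deg=13.5)
c=camera("wrist"); cv2.imwrite("pics/i_w.png",c["frame"][:,:,::-1]);X=world(c);np.savez("wrist2.npz",X=X,im=c["frame"]);z=X[...,2]
for o in ["kit_blue","dropper_blue","dropper_white"]: print(o,[(np.round(d["xyz"],4).tolist(),round(d["p"],2)) for d in spot_point("wrist",o)][:3])
E
```

```text
time: 13.2
tool_pos: [0.4388, -0.2414, 0.2998]
tcp_rot: [-0.004, 0.993, 0.116, 0.011]
force: [0.5, 0.9, -1.3]
grip_width: 0.582
t 13.2 pos [ 0.4388 -0.2414  0.2998] ang 13.3 grip 0.582 F [ 0.5  0.9 -1.3]
  shift [-0.1197, 0.1681, -0.0044] turn [-0.0036, -0.0154, -0.0022]
kit_blue [([0.4509, -0.2899, -0.0026], 0.85)]
dropper_blue [([0.6304, -0.3109, 0.0018], 0.9)]
dropper_white [([0.6198, -0.2051, 0.0041], 0.8)]
```

View pics/i_w.png

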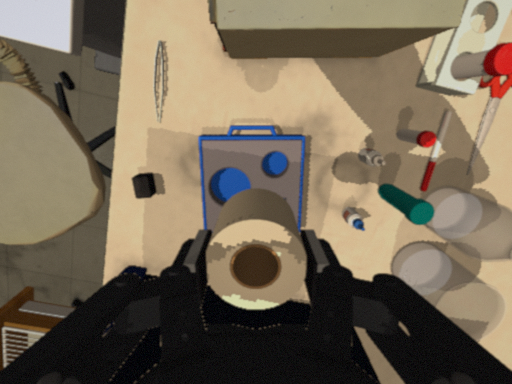

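Run:
```python
from h import *
d=np.load("wrist2.npz");X=d["X"];z=X[...,2];hsv=cv2.cvtColor(d["im"],cv2.COLOR_RGB2HSV)
reg=(X[...,0]>.33)&(X[...,0]<.57)&(X[...,1]>-.41)&(X[...,1]<-.16)&(z<.04)
grey=reg&(z>.024)&(z<.036)&(hsv[...,1]<110)
ys,xs=np.nonzero(grey); print(xs.min(),xs.max(),ys.min(),ys.max())
# left and right borders per row
L=[];Rr=[]
for r in range(150,225):
    q=np.nonzero(grey[r])[0]
    if len(q)>20: L.append(X[r,q[0]]);Rr.append(X[r,q[-1]])
L=np.array(L);Rr=np.array(Rr)
for e in (L,Rr):
    p=np.polyfit(e[:,1],e[:,0],1); k=abs(np.polyval(p,e[:,1])-e[:,0])<.003; p=np.polyfit(e[k,1],e[k,0],1); print(p,"yaw",-np.degrees(np.arctan(p[0])),"x at y=-.29",np.polyval(p,-.29),k.sum())
T=[]
for c in range(210,295):
    q=np.nonzero(grey[:,c])[0]
    if len(q)>5:T.append(X[q[0],c])
T=np.array(T);p=np.polyfit(T[:,0],T[:,1],1);k=abs(np.polyval(p,T[:,0])-T[:,1])<.003;p=np.polyfit(T[k,0],T[k,1],1);print("top",p,np.degrees(np.arctan(p[0])),np.polyval(p,.45))
fl=reg&(z<.014)&(hsv[...,1]>150)
k,l,s,c=cv2.connectedComponentsWithStats(fl.astype(np.uint8))
for i in range(1,k):
    if s[i,4]>25: print("floor",s[i],((X[l==i].max(0)+X[l==i].min(0))/2).round(4))
for nm,(a,b) in {"db":(.626,-.305),"dw":(.62,-.202)}.items():
    m=(abs(X[...,0]-a)<.03)&(abs(X[...,1]-b)<.03)&(z<.08)
    for lo,hi in((.02,.035),(.035,.05),(.055,.075)):
        Q=X[m&(z>lo)&(z<hi)]; print(nm,lo,len(Q),(np.percentile(Q,5,axis=0)).round(4),(np.percentile(Q,95,axis=0)).round(4))
```

```text
198 304 125 232
[-0.23135613  0.29904228] yaw 13.026539232193691 x at y=-.29 0.36613555717783663 55
[-0.23270398  0.45840083] yaw 13.09981987951634 x at y=-.29 0.5258849819826542 61
top [ 0.23320314 -0.31794612] 13.12694751950389 -0.21300471182793948
floor [263 152  24  22 416] [ 0.4768 -0.2476  0.007 ]
floor [211 168  39  33 868] [ 0.4142 -0.3007  0.0064]
db 0.02 76 [ 0.6134 -0.3134  0.0209] [ 0.6271 -0.294   0.0346]
db 0.035 109 [ 0.6155 -0.3135  0.0354] [ 0.632  -0.2954  0.0489]
db 0.055 28 [ 0.6224 -0.3081  0.0569] [ 0.6275 -0.3027  0.0675]
dw 0.02 78 [ 0.6067 -0.2124  0.0208] [ 0.6186 -0.1899  0.0346]
dw 0.035 124 [ 0.6082 -0.2109  0.0356] [ 0.6219 -0.1917  0.0491]
dw 0.055 32 [ 0.6157 -0.2043  0.056 ] [ 0.6203 -0.199   0.067 ]
```

```bash
python3 -m pendant '[-0.06,0.08,0,0,-0.008,0,1,-0.12,0.168,0,0,-0.0155,0,1,-0.125,0.168,0.1,0,-0.0155,0,1,-0.125,0.168,0.25,0,-0.0155,0,1,-0.125,0.168,0.4,0,-0.0155,0,1,-0.125,0.168,0.55,0,-0.0155,0,1,-0.125,0.168,0.65,0,-0.0155,0,1,-0.125,0.168,0.65,0,-0.0155,0,1]' 40
python3 - <<'E'
from h import *
go(.4142,-.2985,.034,deg=13.1)
c=camera("wrist"); cv2.imwrite("pics/j_w.png",c["frame"][:,:,::-1])
E
```

```text
time: 14.2
tool_pos: [0.4176, -0.29, 0.0983]
tcp_rot: [-0.007, 0.993, 0.118, -0.004]
force: [0.4, 0.4, -1.1]
grip_width: 0.581
t 14.2 pos [ 0.4176 -0.29    0.0983] ang 13.6 grip 0.581 F [ 0.4  0.4 -1.1]
  shift [-0.0165, 0.0281, 0.214] turn [-0.0104, 0.0035, 0.0057]
```

View pics/j_w.png

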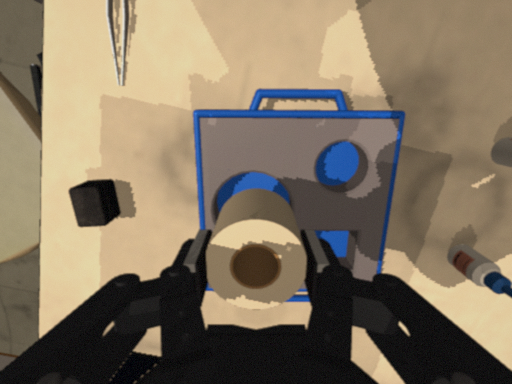

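```bash
python3 -m pendant '[-0.0165,0.028,0,-0.01,0,0,1,-0.0165,0.028,0,-0.01,0,0,1,-0.0165,0.028,0.03,-0.01,0,0,1,-0.0165,0.028,0.06,-0.01,0,0,1,-0.0165,0.028,0.09,-0.01,0,0,1,-0.0165,0.028,0.12,-0.01,0,0,1,-0.0165,0.028,0.12,-0.01,0,0,1,-0.0165,0.028,0.12,-0.01,0,0,1]' 40
python3 - <<'E'
from h import *
go(.4142,-.2985,.034,deg=13.1)
c=camera("wrist"); cv2.imwrite("pics/k_w.png",c["frame"][:,:,::-1])
E
```

```text
time: 15.05
tool_pos: [0.416, -0.3005, 0.065]
tcp_rot: [0.002, 0.993, 0.118, -0.001]
force: [0.4, -0.3, -1.0]
grip_width: 0.578
t 15.05 pos [ 0.416  -0.3005  0.065 ] ang 13.6 grip 0.578 F [ 0.4 -0.3 -1. ]
  shift [-0.0041, -0.0083, 0.1034] turn [0.0021, 0.0017, 0.0055]
```

View pics/k_w.png

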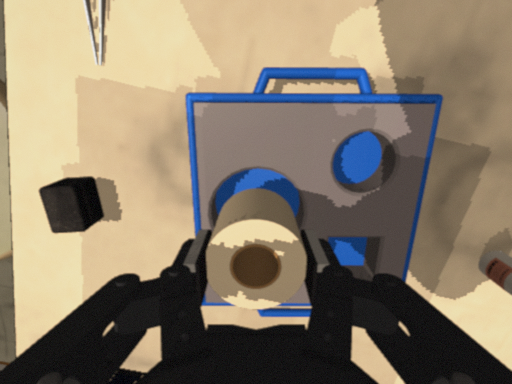

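```bash
python3 -m pendant '[-0.003,-0.006,0.01,0,0,0,1,-0.003,-0.006,0.03,0,0,0,1,-0.003,-0.006,0.05,0,0,0,1,-0.003,-0.006,0.07,0,0,0,1,-0.003,-0.006,0.09,0,0,0,1,-0.003,-0.006,0.103,0,0,0,1,-0.003,-0.006,0.105,0,0,0,1,-0.003,-0.006,0.105,0,0,0,1]' 40
python3 - <<'E'
from h import *
go(.4142,-.2985,.034,deg=13.1)
E
```

```text
time: 15.9
tool_pos: [0.415, -0.2994, 0.0339]
tcp_rot: [0.002, 0.993, 0.118, -0.001]
force: [-0.3, 0.3, -0.2]
grip_width: 0.581
t 15.9 pos [ 0.415  -0.2994  0.0339] ang 13.6 grip 0.581 F [-0.3  0.3 -0.2]
  shift [-0.0018, -0.0034, -0.0004] turn [0.0025, 0.0015, 0.0055]
```

```bash
python3 -m pendant '[0,0,0.006,0,0,0,1,0,0,0.006,0,0,0,1,0,0,0.006,0,0,0,-0.6,0,0,0.006,0,0,0,-0.6,0,0,0.006,0,0,0,-0.6,0,0,0.006,0,0,0,-0.6,0,0,-0.1,0,0,0,-0.6,0,0,-0.2,0,0,0,-0.6]' 40
python3 - <<'E'
from h import *
go(.6235,-.304,.13,deg=0)
c=camera("wrist"); cv2.imwrite("pics/l_w.png",c["frame"][:,:,::-1])
X=world(c);z=X[...,2];m=(abs(X[...,0]-.414)<.05)&(abs(X[...,1]+.2985)<.05)&(z>.046)&(z<.075)
P=(X[m][:,:2]*1000).astype(np.float32);print(cv2.minEnclosingCircle(P),X[m][:,2].mean())
E
```

```text
time: 16.7
tool_pos: [0.4142, -0.2984, 0.0935]
tcp_rot: [0.001, 0.993, 0.118, -0.002]
force: [0.5, -0.6, 0.3]
grip_width: 0.799
t 16.7 pos [ 0.4142 -0.2984  0.0935] ang 13.6 grip 0.799 F [ 0.5 -0.6  0.3]
  shift [0.6733, 0.182, -0.124] turn [0.0012, 0.0025, 0.1579]
((414.5224304199219, -300.9697265625), 26.312358856201172) 0.056376077274831585
```

View pics/l_w.png

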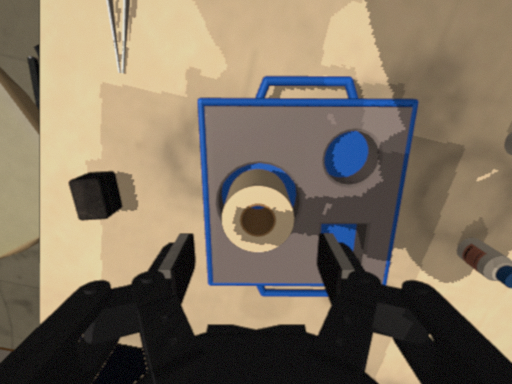

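Run:
```python
from h import *
for n in ["top0","scene0","wrist2"]:
    X=np.load(n+".npz")["X"];z=X[...,2]
    m=(X[...,0]>.69)&(X[...,0]<.9)&(X[...,1]<-.1)&(X[...,1]>-.45)&(z>.03)&(z<.28)
    P=X[m]; print(n,len(P),P.min(0).round(3),P.max(0).round(3))
    H,xe,ye=np.histogram2d(P[:,0],P[:,1],bins=[np.arange(.69,.91,.02),np.arange(-.44,-.1,.02)])
    mx=np.zeros_like(H)
    for i in range(H.shape[0]):
        for j in range(H.shape[1]):
            q=P[(P[:,0]>=xe[i])&(P[:,0]<xe[i+1])&(P[:,1]>=ye[j])&(P[:,1]<ye[j+1])]
            mx[i,j]=q[:,2].max()*100 if len(q) else 0
    print(xe[0],ye[0]);print(mx.round(0).astype(int))
```

```text
top0 2230 [ 0.691 -0.43   0.03 ] [ 0.835 -0.219  0.173]
0.69 -0.44
[[ 0  0  0  0  0  0  0  0  0 11  0  0  0  0  0  0]
 [ 0  0  0 14  0  0  0  0  0  0  0  0  0  0  0  0]
 [ 0 14 13 13 13 13  0 11 12 12 11  0  0  0  0  0]
 [13 13  3  0  7 13 10 14 17 16 13  0  0  0  0  0]
 [13  4  3  3  0 14 11 14 17 17 13 10  0  0  0  0]
 [13 12  3  4  0 13 11 13 17 17 13  0  0  0  0  0]
 [13 13 13 12 14 13  0 11 13 13 11  0  0  0  0  0]
 [ 0 13 13 13 13  0  0  0  0  0  0  0  0  0  0  0]
 [ 0  0  0  0  0  0  0  0  0  0  0  0  0  0  0  0]
 [ 0  0  0  0  0  0  0  0  0  0  0  0  0  0  0  0]
 [ 0  0  0  0  0  0  0  0  0  0  0  0  0  0  0  0]]
scene0 2443 [ 0.692 -0.425  0.03 ] [ 0.841 -0.215  0.173]
0.69 -0.44
[[ 0  0  0  0  0  0  0  0  0 11  0  0  0  0  0  0]
 [ 0  0  0  0  0  0  0  0  0  0  0  0  0  0  0  0]
 [ 0 13 13 13 13 13  0 11 12 12 11  0  0  0  0  0]
 [ 0 13  0  0  6 13  0 13 16 16 13 11  0  0  0  0]
 [13 12  0  0  0 13  0 13 17 17 14 11  0  0  0  0]
 [13 13  0  0  0 13  0 13 17 17 14 11  0  0  0  0]
 [ 0 13 13  5 13 13  0  0  0  0  0  0  0  0  0  0]
 [ 0  0 13 13 13  0  0  0  0  0  0  0  0  0  0  0]
 [ 0  0  0  0  0  0  0  0  0  0  0  0  0  0  0  0]
 [ 0  0  0  0  0  0  0  0  0  0  0  0  0  0  0  0]
 [ 0  0  0  0  0  0  0  0  0  0  0  0  0  0  0  0]]
wrist2 9932 [ 0.729 -0.42   0.03 ] [ 0.836 -0.217  0.155]
0.69 -0.44
[[ 0  0  0  0  0  0  0  0  0  0  0  0  0  0  0  0]
 [ 0  0  0 13 13  0  0  0  0  0  0  0  0  0  0  0]
 [ 0  0  9 13 13 13  0 11 12 12 11  0  0  0  0  0]
 [ 0  0  0  0  0 13  5 13 15 15 13 10  0  0  0  0]
 [ 0  0  0  0  0 13 10 14 15 14 13 11  0  0  0  0]
 [ 0 12  0  0  0 13  0 14  0  0 11 10  0  0  0  0]
 [ 0 13 13 13 13 13  0  0  0  0  0  0  0  0  0  0]
 [ 0 13 13 13 13  0  0  0  0  0  0  0  0  0  0  0]
 [ 0  0  0  0  0  0  0  0  0  0  0  0  0  0  0  0]
 [ 0  0  0  0  0  0  0  0  0  0  0  0  0  0  0  0]
 [ 0  0  0  0  0  0  0  0  0  0  0  0  0  0  0  0]]
```

Run:
```python
from h import *
go(.6248,-.3045,.15,deg=-41)
```

```text
t 16.75 pos [ 0.4174 -0.3011  0.1   ] ang 13.6 grip 0.794 F [ 2.7 -1.6  2.6]
  shift [0.6696, 0.175, -0.1634] turn [0.0055, -0.0045, 0.6351]
```

```bash
python3 -m pendant '[0.05,0.02,-0.15,0,0,0.08,-0.2,0.17,0.05,-0.18,0,0,0.18,-0.2,0.3,0.08,-0.18,0,0,0.28,-0.2,0.42,0.11,-0.18,0,0,0.38,-0.2,0.55,0.14,-0.18,0,0,0.48,-0.2,0.66,0.17,-0.18,0,0,0.58,-0.2,0.66,0.17,-0.18,0,0,0.635,-0.2,0.66,0.17,-0.18,0,0,0.635,-0.2]' 40
python3 - <<'E'
from h import *
go(.6248,-.3045,.024,deg=-41)
c=camera("wrist"); cv2.imwrite("pics/m_w.png",c["frame"][:,:,::-1])
X=world(c);z=X[...,2];m=(abs(X[...,0]-.625)<.03)&(abs(X[...,1]+.305)<.03)&(z<.075)
for lo,hi in((.02,.035),(.036,.042),(.042,.05),(.055,.075)):
    Q=X[m&(z>lo)&(z<hi)]; print(lo,len(Q),Q.min(0).round(4),Q.max(0).round(4),Q.mean(0).round(4)) if len(Q) else 0
E
```

```text
time: 17.55
tool_pos: [0.6223, -0.3034, 0.1541]
tcp_rot: [0.004, 0.937, -0.35, 0.003]
force: [-0.7, -0.4, 1.0]
grip_width: 0.599
t 17.55 pos [ 0.6223 -0.3034  0.1541] ang -40.9 grip 0.599 F [-0.7 -0.4  1. ]
  shift [0.0051, -0.0046, 0.4337] turn [0.0029, -0.0057, 0.0008]
0.02 87 [ 0.6143 -0.3175  0.0202] [ 0.6386 -0.2933  0.0349] [ 0.6318 -0.2983  0.0287]
0.036 169 [ 0.6154 -0.3165  0.036 ] [ 0.6381 -0.294   0.0419] [ 0.6292 -0.3016  0.0383]
0.042 36 [ 0.6216 -0.3112  0.0423] [ 0.6342 -0.2978  0.0499] [ 0.63   -0.3009  0.0465]
0.055 57 [ 0.624 -0.308  0.056] [ 0.63   -0.3023  0.0684] [ 0.6272 -0.3046  0.064 ]
```

View pics/m_w.png

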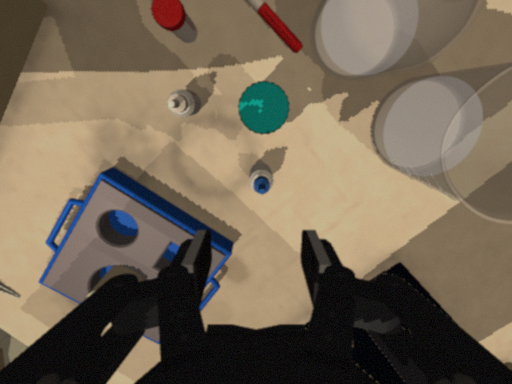

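Run:
```python
from h import *
go(.6269,-.3052,.024,deg=-41)
```

```text
t 17.6 pos [ 0.6216 -0.3035  0.1542] ang -40.9 grip 0.601 F [-0.3 -0.3 -0.2]
  shift [0.0135, -0.009, 0.4341] turn [0.0029, -0.0056, 0.0015]
```

```bash
python3 -m pendant '[0.0135,-0.009,0,0.003,-0.0056,0,-0.2,0.0135,-0.009,0.1,0.003,-0.0056,0,-0.2,0.0135,-0.009,0.2,0.003,-0.0056,0,-0.2,0.0135,-0.009,0.3,0.003,-0.0056,0,-0.2,0.0135,-0.009,0.38,0.003,-0.0056,0,-0.2,0.0135,-0.009,0.43,0.003,-0.0056,0,-0.2,0.0135,-0.009,0.434,0.003,-0.0056,0,-0.2,0.0135,-0.009,0.434,0.003,-0.0056,0,-0.2]' 30
python3 - <<'E'
from h import *
go(.6269,-.3052,.024,deg=-41)
c=camera("wrist"); cv2.imwrite("pics/n_w.png",c["frame"][:,:,::-1])
E
```

```text
time: 18.4
tool_pos: [0.6272, -0.3056, 0.0247]
tcp_rot: [-0.0, 0.937, -0.349, 0.0]
force: [0.3, -0.3, 0.2]
grip_width: 0.599
t 18.4 pos [ 0.6272 -0.3056  0.0247] ang -40.9 grip 0.599 F [ 0.3 -0.3  0.2]
  shift [-0.0015, -0.0004, 0.0023] turn [-0.0002, -0.0005, 0.0015]
```

View pics/n_w.png

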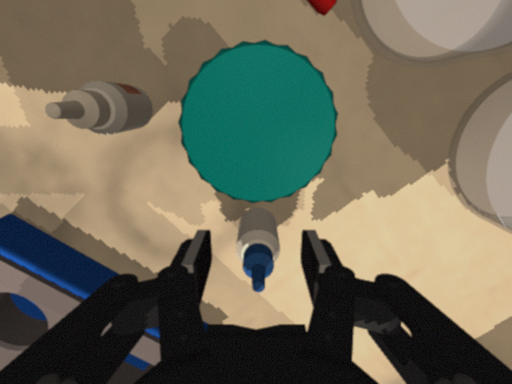

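```bash
python3 -m pendant '[0,0,0.002,0,0,0,1,0,0,0.002,0,0,0,1,0,0,0.002,0,0,0,1,0,0,0.002,0,0,0,1,0,0,0.002,0,0,0,1,0,0,0.002,0,0,0,1,0,0,-0.12,0,0,0,1,0,0,-0.24,0,0,0,1]' 30
python3 - <<'E'
from h import *
go(.4914,-.3185,.13,deg=13.1)
c=camera("wrist"); cv2.imwrite("pics/o_w.png",c["frame"][:,:,::-1])
E
```

```text
time: 19.25
tool_pos: [0.6264, -0.305, 0.0967]
tcp_rot: [-0.0, 0.937, -0.349, -0.001]
force: [0.7, -0.8, 0.7]
grip_width: 0.265
t 19.25 pos [ 0.6264 -0.305   0.0967] ang -40.9 grip 0.265 F [ 0.7 -0.8  0.7]
  shift [-0.3112, 0.3283, -0.1107] turn [-0.0004, 0.0009, -0.6278]
```

View pics/o_w.png

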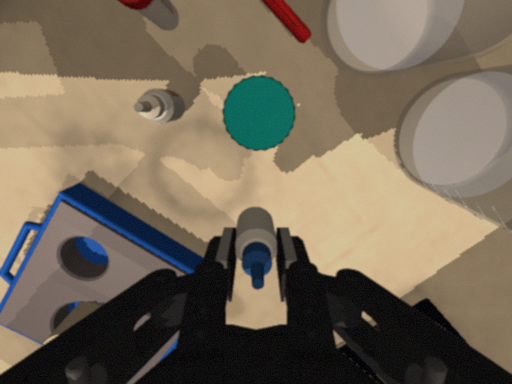

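```bash
python3 -m pendant '[-0.02,0.02,-0.12,0,0,-0.05,1,-0.08,0.09,-0.12,0,0,-0.15,1,-0.16,0.18,-0.12,0,0,-0.25,1,-0.25,0.26,-0.12,0,0,-0.35,1,-0.311,0.328,-0.12,0,0,-0.45,1,-0.311,0.328,-0.12,0,0,-0.55,1,-0.311,0.328,-0.12,0,0,-0.628,1,-0.311,0.328,-0.11,0,0,-0.628,1]' 30
python3 - <<'E'
from h import *
go(.4914,-.3185,.07,deg=13.1)
c=camera("wrist"); cv2.imwrite("pics/p_w.png",c["frame"][:,:,::-1])
E
```

```text
time: 20.1
tool_pos: [0.4954, -0.3209, 0.1382]
tcp_rot: [0.004, 0.993, 0.114, 0.005]
force: [-0.1, 0.8, -0.7]
grip_width: 0.268
t 20.1 pos [ 0.4954 -0.3209  0.1382] ang 13.1 grip 0.268 F [-0.1  0.8 -0.7]
  shift [-0.0134, -0.013, 0.227] turn [0.0061, -0.0065, -0.0002]
```

View pics/p_w.png

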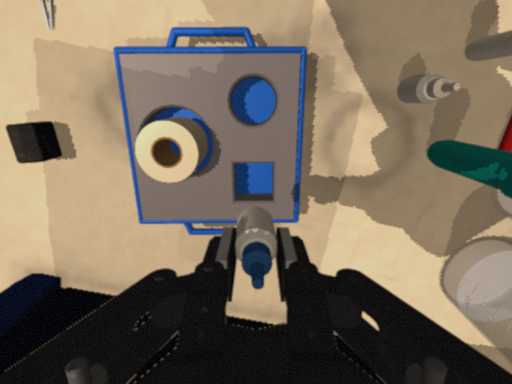

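Run:
```python
from h import *
c=camera("wrist");X=world(c);z=X[...,2];hsv=cv2.cvtColor(c["frame"],cv2.COLOR_RGB2HSV)
reg=(X[...,0]>.33)&(X[...,0]<.57)&(X[...,1]>-.41)&(X[...,1]<-.16)&(z<.07)&(z>.024)
g=reg.astype(np.uint8)
P=(X[reg&(z<.036)&(hsv[...,1]<110)][:,:2]*1000).astype(np.float32);print("ins",cv2.minAreaRect(P))
cs,h=cv2.findContours(g,cv2.RETR_CCOMP,cv2.CHAIN_APPROX_NONE)
for i,cc in enumerate(cs):
    if h[0][i][3]>=0 and len(cc)>20:
        P=np.array([X[p[0][1],p[0][0]] for p in cc]); P=P[P[:,2]>.027]
        Q=(P[:,:2]*1000).astype(np.float32)
        print("well",len(P),cv2.boundingRect(cc),cv2.minAreaRect(Q),cv2.minEnclosingCircle(Q))
```

```text
ins ((448.8125305175781, -290.001220703125), (161.9837188720703, 189.8799285888672), 13.3156156539917)
well 102 (233, 163, 43, 39) ((492.5404052734375, -317.3886413574219), (39.84351348876953, 38.511268615722656), 13.603704452514648) ((491.4662170410156, -316.8592529296875), 25.86237144470215)
well 27 (164, 139, 17, 21) ((416.04241943359375, -299.0084533691406), (19.379114151000977, 18.385818481445312), 39.91178512573242) ((414.7172546386719, -300.4514465332031), 11.827079772949219)
well 165 (144, 106, 69, 72) ((425.667724609375, -288.9378356933594), (39.08110427856445, 65.53485107421875), 40.24781036376953) ((416.6250305175781, -296.9026794433594), 33.0313606262207)
well 102 (229, 76, 49, 51) ((475.5857238769531, -245.80062866210938), (41.817405700683594, 41.83361053466797), 56.877105712890625) ((475.3608093261719, -245.95709228515625), 21.333911895751953)
```

Run:
```python
from h import *
go(.4922,-.3173,.0325,deg=13.1)
```

```text
t 20.2 pos [ 0.4952 -0.3205  0.1371] ang 13.0 grip 0.27 F [-0.   0.6 -0.3]
  shift [-0.0103, -0.0151, 0.3485] turn [0.005, -0.0057, -0.0014]
```

```bash
python3 -m pendant '[-0.01,-0.015,0,0.005,-0.005,0,1,-0.01,-0.015,0.06,0.005,-0.005,0,1,-0.01,-0.015,0.12,0.005,-0.005,0,1,-0.01,-0.015,0.18,0.005,-0.005,0,1,-0.01,-0.015,0.23,0.005,-0.005,0,1,-0.01,-0.015,0.25,0.005,-0.005,0,1,-0.01,-0.015,0.25,0.005,-0.005,0,1,-0.01,-0.015,0.25,0.005,-0.005,0,1]' 30
python3 - <<'E'
from h import *
go(.4922,-.3173,.0325,deg=13.1)
c=camera("wrist"); cv2.imwrite("pics/q_w.png",c["frame"][:,:,::-1])
E
```

```text
time: 21.0
tool_pos: [0.4924, -0.3174, 0.0627]
tcp_rot: [0.0, 0.994, 0.113, 0.001]
force: [0.7, 0.1, 0.1]
grip_width: 0.268
t 21.0 pos [ 0.4924 -0.3174  0.0627] ang 13.0 grip 0.268 F [0.7 0.1 0.1]
  shift [-0.0008, -0.0006, 0.1005] turn [0.0005, -0.001, -0.0015]
```

View pics/q_w.png

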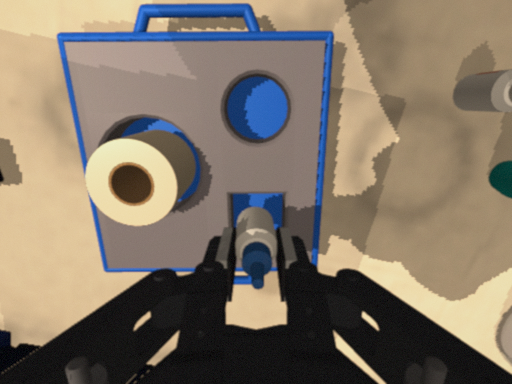

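Centred over the square well (x 229–284, bottle at 257). Lowering.

```bash
python3 -m pendant '[0,0,0.03,0,0,0,1,0,0,0.06,0,0,0,1,0,0,0.09,0,0,0,1,0,0,0.103,0,0,0,1,0,0,0.103,0,0,0,1,0,0,0.103,0,0,0,0.2,0,0,0.103,0,0,0,0.2,0,0,0.103,0,0,0,0.2]' 30;  python3 -m pendant '[0,0,-0.05,0,0,0,0.2,0,0,-0.15,0,0,0,0.2,0,0,-0.25,0,0,0,0.2,0,0,-0.35,0,0,0,-0.2,0,0,-0.35,0,0,0,-0.2,0,0,-0.35,0,0,0,-0.2,0,0,-0.35,0,0,0,-0.2,0,0,-0.35,0,0,0,-0.2]' 30
python3 - <<'E'
from h import *
go(.4922,-.3173,.0325,deg=13.1)
c=camera("wrist"); cv2.imwrite("pics/r_w.png",c["frame"][:,:,::-1])
X=world(c);z=X[...,2];m=(abs(X[...,0]-.492)<.025)&(abs(X[...,1]+.3173)<.025)&(z>.05)&(z<.09);Q=X[m];print(Q.mean(0),Q.max(0))
E
```

```text
time: 21.85
tool_pos: [0.4924, -0.3174, 0.0316]
tcp_rot: [0.0, 0.994, 0.113, 0.001]
force: [-1.0, -0.3, 0.2]
grip_width: 0.399
time: 22.65
tool_pos: [0.4914, -0.3167, 0.135]
tcp_rot: [-0.001, 0.994, 0.113, -0.0]
force: [-0.1, -0.3, 1.1]
grip_width: 0.6
t 22.65 pos [ 0.4914 -0.3167  0.135 ] ang 13.0 grip 0.6 F [-0.1 -0.3  1.1]
  shift [0.0021, 0.0032, 0.3415] turn [-0.0011, 0.0002, -0.0015]
[ 0.49060619 -0.31598768  0.06048649] [ 0.49875866 -0.31025314  0.07418231]
```

View pics/r_w.png

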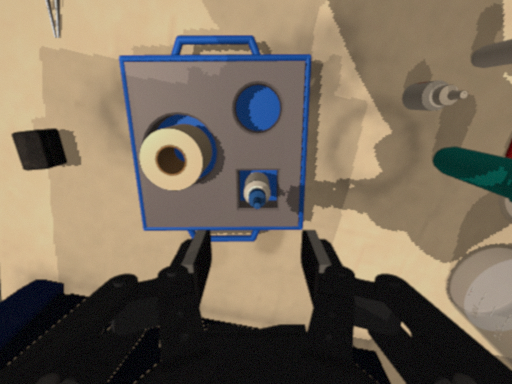

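Run:
```python
from h import *
c=camera("scene"); cv2.imwrite("pics/s_s.png",c["frame"][:,:,::-1]); X=world(c)
print(get_state()["joint_pos"].round(3))
for v in range(60,384,40):
    print(v,[(u,X[v,u].round(2).tolist()) for u in range(200,512,40)])
```

```text
[-6.650e-01  6.100e-02  1.885e+00  1.000e-03  1.197e+00 -8.910e-01]
60 [(200, [1.22, 0.23, 0.03]), (240, [1.21, 0.08, 0.05]), (280, [1.22, -0.08, 0.05]), (320, [1.22, -0.23, 0.06]), (360, [1.22, -0.38, 0.07]), (400, [1.22, -0.53, 0.07]), (440, [1.22, -0.67, 0.08]), (480, [0.66, -0.49, 0.44])]
100 [(200, [1.02, 0.21, 0.0]), (240, [1.03, 0.06, 0.0]), (280, [1.04, -0.09, 0.0]), (320, [1.05, -0.23, 0.0]), (360, [1.06, -0.38, 0.0]), (400, [0.5, -0.3, 0.45]), (440, [1.09, -0.67, 0.0]), (480, [0.58, -0.49, 0.4])]
140 [(200, [0.14, 0.01, 0.68]), (240, [0.16, -0.03, 0.67]), (280, [0.18, -0.06, 0.64]), (320, [0.21, -0.11, 0.62]), (360, [0.25, -0.16, 0.59]), (400, [0.33, -0.25, 0.51]), (440, [0.65, -0.49, 0.22]), (480, [0.51, -0.49, 0.35])]
180 [(200, [0.07, -0.01, 0.72]), (240, [0.09, -0.03, 0.69]), (280, [0.11, -0.06, 0.67]), (320, [0.14, -0.1, 0.64]), (360, [0.21, -0.17, 0.56]), (400, [0.69, -0.46, 0.0]), (440, [0.55, -0.49, 0.17]), (480, [0.44, -0.49, 0.31])]
220 [(200, [0.03, -0.01, 0.73]), (240, [0.04, -0.04, 0.72]), (280, [0.08, -0.07, 0.66]), (320, [0.14, -0.11, 0.57]), (360, [0.49, -0.
[... 300 characters left out ...]
.29, -0.49, 0.23])]
300 [(200, [-0.0, -0.01, 0.68]), (240, [0.27, -0.0, 0.0]), (280, [0.28, -0.1, 0.0]), (320, [0.28, -0.2, -0.0]), (360, [0.29, -0.3, 0.0]), (400, [0.3, -0.4, 0.0]), (440, [0.29, -0.49, 0.03]), (480, [0.24, -0.5, 0.16])]
340 [(200, [0.09, 0.04, 0.26]), (240, [0.24, -0.0, -0.21]), (280, [0.23, -0.12, -0.18]), (320, [0.42, -0.32, -0.75]), (360, [0.43, -0.49, -0.76]), (400, [0.45, -0.66, -0.77]), (440, [0.4, -0.76, -0.6]), (480, [0.22, -0.59, -0.02])]
380 [(200, [0.03, 0.03, 0.29]), (240, [0.03, -0.03, 0.3]), (280, [0.09, -0.11, 0.0]), (320, [0.26, -0.31, -0.77]), (360, [0.27, -0.47, -0.75]), (400, [0.28, -0.63, -0.76]), (440, [0.28, -0.76, -0.67]), (480, [0.22, -0.77, -0.42])]
```

View pics/s_s.png

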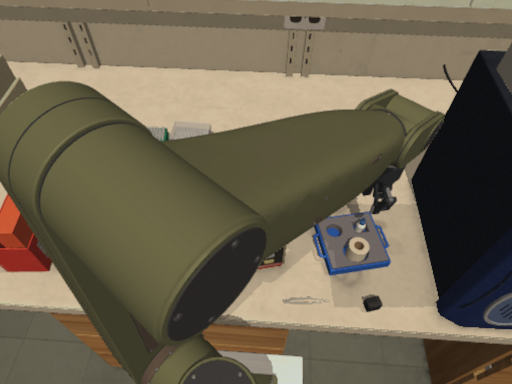

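```bash
python3 - <<'E'
from h import *
go(.685,.067,.24,deg=0)
E
python3 -m pendant '[0,0,-0.15,0,0,0,-1,0.05,-0.1,-0.3,0,0,0,-1,0.1,-0.22,-0.35,0,0,0,-1,0.15,-0.34,-0.35,0,0,0,-1,0.2,-0.47,-0.35,0,0,0,-1,0.25,-0.6,-0.35,0,0,0,-1,0.3,-0.74,-0.35,0,0,0,-1,0.3,-0.88,-0.35,0,0,0,-1]' 30
python3 - <<'E'
from h import *
go(.685,.067,.24,deg=0)
E
```

```text
t 22.75 pos [ 0.4916 -0.3168  0.1352] ang 13.0 grip 0.598 F [ 0.9 -0.3  0.2]
  shift [0.9154, -1.1025, -0.3481] turn [-0.0009, 0.0001, 0.1509]
time: 23.55
tool_pos: [0.5203, -0.0376, 0.2398]
tcp_rot: [-0.001, 0.994, 0.113, -0.0]
force: [-0.6, 0.8, -0.0]
grip_width: 1.0
t 23.55 pos [ 0.5203 -0.0376  0.2398] ang 13.0 grip 1.0 F [-0.6  0.8 -0. ]
  shift [0.6132, -0.2163, -0.0008] turn [-0.0013, 0.0006, 0.1511]
```

```bash
python3 -m pendant '[0.12,-0.04,0,0,0,0.03,-1,0.25,-0.08,0,0,0,0.07,-1,0.38,-0.13,0,0,0,0.11,-1,0.5,-0.18,0,0,0,0.151,-1,0.613,-0.216,0,0,0,0.151,-1,0.613,-0.216,0,0,0,0.151,-1,0.613,-0.216,0,0,0,0.151,-1,0.613,-0.216,0,0,0,0.151,-1]' 30
python3 - <<'E'
from h import *
c=camera("wrist"); cv2.imwrite("pics/t_w.png",c["frame"][:,:,::-1])
X=world(c);z=X[...,2];hsv=cv2.cvtColor(c["frame"],cv2.COLOR_RGB2HSV)
for nm,a,b,zz in (("p",.685,.066,.118),("r",.686,-.054,.111)):
    m=(abs(X[...,0]-a)<.03)&(abs(X[...,1]-b)<.03)&(z>zz)&(z<.13)
    Q=(X[m][:,:2]*1000).astype(np.float32); print(nm,len(Q),cv2.minEnclosingCircle(Q) if len(Q) else 0)
    m=(abs(X[...,0]-a)<.03)&(abs(X[...,1]-b)<.03)&(z>.05)&(z<.13)&(hsv[...,1]>120); print("cap z",np.percentile(z[m],[2,98]) if m.any() else 0)
go(.685,.067,.092,deg=0)
E
```

```text
time: 24.35
tool_pos: [0.6842, 0.0664, 0.2392]
tcp_rot: [-0.001, 1.0, -0.0, -0.001]
force: [0.8, 0.2, 0.2]
grip_width: 0.999
p 910 ((685.2611694335938, 66.14065551757812), 17.21010398864746)
cap z [0.1167801  0.12554235]
r 656 ((686.4256591796875, -53.206546783447266), 17.224090576171875)
cap z [0.1046115  0.11838377]
t 24.4 pos [0.6841 0.0662 0.2397] ang -0.0 grip 1.002 F [ 0.3 -1.4  0.2]
  shift [0.0037, -0.0019, 0.4922] turn [-0.001, 0.0011, -0.0003]
```

View pics/t_w.png

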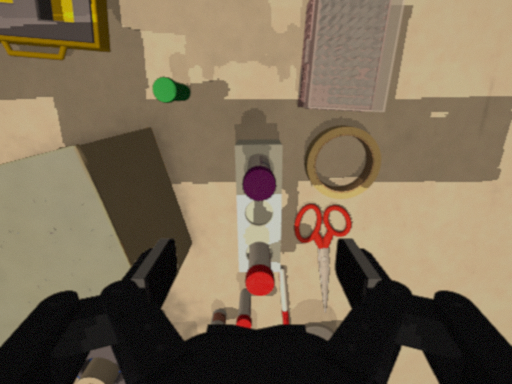

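```bash
python3 -m pendant '[0.004,0.0005,0.1,0,0,0,-0.55,0.004,0.0005,0.2,0,0,0,-0.55,0.004,0.0005,0.3,0,0,0,-0.55,0.004,0.0005,0.4,0,0,0,-0.55,0.004,0.0005,0.47,0,0,0,-0.55,0.004,0.0005,0.487,0,0,0,-0.55,0.004,0.0005,0.487,0,0,0,-0.55,0.004,0.0005,0.487,0,0,0,-0.55]' 40; python3 -m pendant '[0,0,0,0,0,0,1,0,0,0,0,0,0,1,0,0,0,0,0,0,1,0,0,0,0,0,0,1,0,0,0,0,0,0,1,0,0,0,0,0,0,1,0,0,-0.1,0,0,0,1,0,0,-0.2,0,0,0,1]' 40
python3 - <<'E'
from h import *
c=camera("wrist"); cv2.imwrite("pics/u_w.png",c["frame"][:,:,::-1])
go(.4755,-.2458,.3,deg=13)
E
```

```text
time: 25.2
tool_pos: [0.686, 0.066, 0.0956]
tcp_rot: [-0.001, 1.0, -0.0, 0.001]
force: [0.5, -1.6, -0.0]
grip_width: 0.773
time: 26.0
tool_pos: [0.6846, 0.0659, 0.1541]
tcp_rot: [-0.001, 1.0, -0.0, -0.001]
force: [0.3, -0.1, 0.4]
grip_width: 0.316
t 26.05 pos [0.6883 0.066  0.1621] ang -0.0 grip 0.32 F [ 2.5 -0.5  3.7]
  shift [-0.7046, 1.039, -0.4674] turn [-0.0005, -0.0057, -0.1518]
```

View pics/u_w.png

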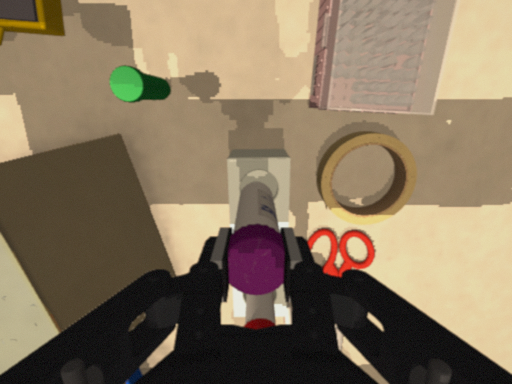

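```bash
python3 -m pendant '[0,0,-0.1,0,0,0,1,0,0,-0.22,0,0,0,1,0,0,-0.34,0,0,0,1,0,0.06,-0.45,0,0,0,1,-0.05,0.16,-0.46,0,0,0,1,-0.12,0.28,-0.46,0,0,0,1,-0.2,0.4,-0.46,0,0,-0.04,1,-0.28,0.52,-0.46,0,0,-0.08,1]' 40
python3 - <<'E'
from h import *
go(.4755,-.2458,.3,deg=13)
E
```

```text
time: 26.85
tool_pos: [0.6019, -0.0912, 0.2983]
tcp_rot: [-0.001, 0.998, 0.061, 0.004]
force: [0.2, -0.6, -0.1]
grip_width: 0.319
t 26.85 pos [ 0.6019 -0.0912  0.2983] ang 7.0 grip 0.319 F [ 0.2 -0.6 -0.1]
  shift [-0.4809, 0.4602, -0.0098] turn [-0.0003, -0.0052, -0.0697]
```

```bash
python3 -m pendant '[-0.06,0.06,0,0,0,-0.02,1,-0.16,0.15,0,0,0,-0.04,1,-0.26,0.25,0,0,0,-0.07,1,-0.36,0.35,0,0,0,-0.07,1,-0.45,0.43,0,0,0,-0.07,1,-0.481,0.46,0,0,-0.005,-0.07,1,-0.481,0.46,0,0,-0.005,-0.07,1,-0.481,0.46,0,0,-0.005,-0.07,1]' 40
python3 - <<'E'
from h import *
go(.4755,-.2458,.14,deg=13)
c=camera("wrist"); cv2.imwrite("pics/v_w.png",c["frame"][:,:,::-1])
E
```

```text
time: 27.65
tool_pos: [0.476, -0.2452, 0.2968]
tcp_rot: [-0.001, 0.994, 0.113, 0.0]
force: [0.6, 0.1, -0.8]
grip_width: 0.318
t 27.65 pos [ 0.476  -0.2452  0.2968] ang 13.0 grip 0.318 F [ 0.6  0.1 -0.8]
  shift [-0.0024, 0.0022, 0.5226] turn [-0.0008, -0.0005, 0.0004]
```

View pics/v_w.png

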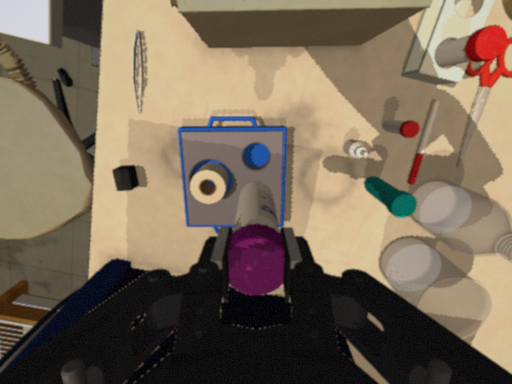

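```bash
python3 -m pendant '[-0.002,0.002,0.1,0,0,0,1,-0.002,0.002,0.2,0,0,0,1,-0.002,0.002,0.3,0,0,0,1,-0.002,0.002,0.4,0,0,0,1,-0.002,0.002,0.47,0,0,0,1,-0.002,0.002,0.5,0,0,0,1,-0.002,0.002,0.5,0,0,0,1,-0.002,0.002,0.5,0,0,0,1]' 40
python3 - <<'E'
from h import *
go(.4755,-.2458,.095,deg=13)
c=camera("wrist"); cv2.imwrite("pics/w_w.png",c["frame"][:,:,::-1])
E
```

```text
time: 28.5
tool_pos: [0.4769, -0.2454, 0.148]
tcp_rot: [-0.0, 0.993, 0.114, 0.001]
force: [1.2, -0.1, 0.7]
grip_width: 0.318
t 28.5 pos [ 0.4769 -0.2454  0.148 ] ang 13.1 grip 0.318 F [ 1.2 -0.1  0.7]
  shift [-0.0051, 0.0004, 0.1767] turn [0.0001, -0.0013, 0.0017]
```

View pics/w_w.png

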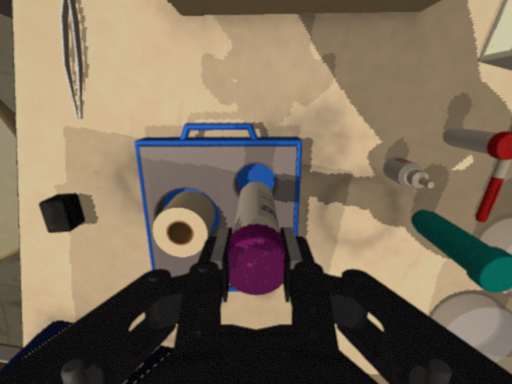

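Well at x 237–276 in the image, tube centred on it; lowering.

```bash
python3 -m pendant '[-0.005,0,0.03,0,0,0,1,-0.005,0,0.06,0,0,0,1,-0.005,0,0.09,0,0,0,1,-0.005,0,0.12,0,0,0,1,-0.005,0,0.15,0,0,0,1,-0.005,0,0.172,0,0,0,1,-0.005,0,0.177,0,0,0,1,-0.005,0,0.177,0,0,0,1]' 40
python3 - <<'E'
from h import *
go(.4755,-.2458,.0935,deg=13)
c=camera("wrist"); cv2.imwrite("pics/x_w.png",c["frame"][:,:,::-1])
E
```

```text
time: 29.35
tool_pos: [0.4758, -0.2463, 0.0955]
tcp_rot: [0.0, 0.993, 0.114, 0.001]
force: [-1.0, 0.1, 1.5]
grip_width: 0.318
t 29.35 pos [ 0.4758 -0.2463  0.0955] ang 13.1 grip 0.318 F [-1.   0.1  1.5]
  shift [-0.0006, -0.0019, 0.0067] turn [0.0008, -0.0016, 0.0015]
```

View pics/x_w.png

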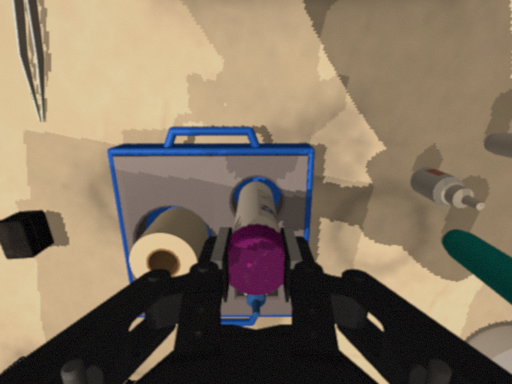

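```bash
python3 -m pendant '[0,0,0.005,0,0,0,1,0,0,0.005,0,0,0,1,0,0,0.005,0,0,0,-0.3,0,0,0.005,0,0,0,-0.3,0,0,0.005,0,0,0,-0.3,0,0,0.005,0,0,0,-0.3,0,0,-0.1,0,0,0,-0.3,0,0,-0.2,0,0,0,-0.3]' 40; python3 -m pendant '[0,0,-0.12,0,0,0,-0.3,0,0,-0.25,0,0,0,-0.3,0,0,-0.38,0,0,0,-0.3,0,0,-0.5,0,0,0,-0.3,0,0,-0.5,0,0,0,-0.3,0,0,-0.5,0,0,0,-0.3,0,0,-0.5,0,0,0,-0.3,0,0,-0.5,0,0,0,-0.3]' 40
python3 - <<'E'
from h import *
c=camera("wrist"); cv2.imwrite("pics/y_w.png",c["frame"][:,:,::-1]);X=world(c);z=X[...,2]
m=(abs(X[...,0]-.476)<.03)&(abs(X[...,1]+.246)<.03)&(z>.115)&(z<.135);Q=(X[m][:,:2]*1000).astype(np.float32);print(cv2.minEnclosingCircle(Q),np.percentile(z[m],[5,50,95]))
go(.6864,-.0535,.24,deg=0)
E
```

```text
time: 30.2
tool_pos: [0.4748, -0.2456, 0.1548]
tcp_rot: [-0.001, 0.993, 0.114, 0.0]
force: [0.2, 0.8, 0.6]
grip_width: 0.644
time: 31.0
tool_pos: [0.4741, -0.2454, 0.3024]
tcp_rot: [-0.002, 0.993, 0.114, -0.001]
force: [-0.1, 0.2, -0.3]
grip_width: 0.651
((474.6259765625, -247.3699188232422), 17.226627349853516) [0.12046117 0.12214055 0.12330565]
t 31.05 pos [ 0.4742 -0.2454  0.3026] ang 13.1 grip 0.649 F [0.3 0.5 0.1]
  shift [0.8347, -0.4615, 0.2087] turn [-0.0022, 0.0017, 0.1528]
```

View pics/y_w.png

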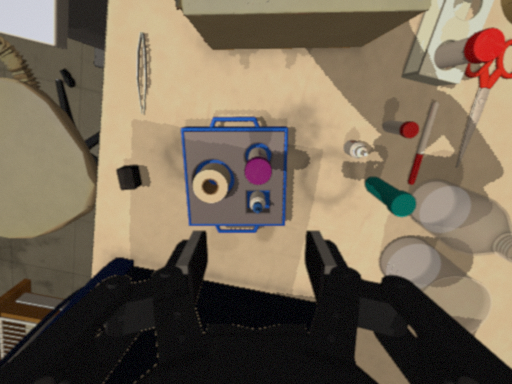

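```bash
python3 -m pendant '[0.1,-0.06,0,0,0,0.03,-0.55,0.22,-0.12,0.03,0,0,0.06,-0.55,0.35,-0.19,0.06,0,0,0.1,-0.55,0.48,-0.27,0.09,0,0,0.153,-0.55,0.6,-0.34,0.12,0,0,0.153,-0.55,0.73,-0.41,0.15,0,0,0.153,-0.55,0.835,-0.462,0.2,0,0,0.153,-0.55,0.835,-0.462,0.2,0,0,0.153,-0.55]' 40
python3 - <<'E'
from h import *
go(.6864,-.0532,.088,deg=0)
c=camera("wrist"); cv2.imwrite("pics/z_w.png",c["frame"][:,:,::-1])
E
```

```text
time: 31.85
tool_pos: [0.6869, -0.05, 0.2372]
tcp_rot: [-0.003, 1.0, 0.002, -0.005]
force: [-0.3, 0.2, -1.0]
grip_width: 0.778
t 31.85 pos [ 0.6869 -0.05    0.2372] ang 0.2 grip 0.778 F [-0.3  0.2 -1. ]
  shift [0.0031, 0.013, 0.4972] turn [-0.0033, 0.0064, 0.0023]
```

View pics/z_w.png

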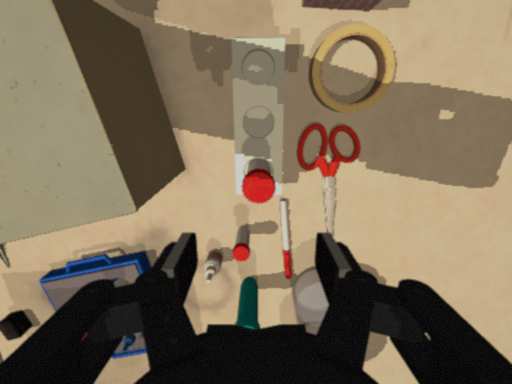

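Run:
```python
from h import *
X=np.load("top0.npz")["X"];m=(X[...,2]>.15)&(X[...,2]<.2)&(abs(X[...,1])<.13)&(X[...,0]>.3)&(X[...,0]<.65);P=X[m]
print(cv2.boxPoints(cv2.minAreaRect((P[:,:2]*1000).astype(np.float32))).round(0))
go(.6864,-.0535,.088,deg=0)
```

```text
[[ 325.   57.]
 [ 368. -117.]
 [ 588.  -63.]
 [ 544.  111.]]
t 31.9 pos [ 0.6861 -0.0516  0.2387] ang 0.1 grip 0.777 F [-1.6 -0.9 -0.6]
  shift [0.0055, 0.0082, 0.5021] turn [-0.0026, 0.0059, 0.0015]
```

```bash
python3 -m pendant '[0.0035,0.007,0.05,-0.002,0.004,0.001,-0.55,0.0035,0.007,0.17,-0.002,0.004,0.001,-0.55,0.0035,0.007,0.29,-0.002,0.004,0.001,-0.55,0.0035,0.007,0.4,-0.002,0.004,0.001,-0.55,0.0035,0.007,0.47,-0.002,0.004,0.001,-0.55,0.0035,0.007,0.5,-0.002,0.004,0.001,-0.55,0.0035,0.007,0.5,-0.002,0.004,0.001,-0.55,0.0035,0.007,0.5,-0.002,0.004,0.001,-0.55]' 40; python3 -m pendant '[0,0,0,0,0,0,1,0,0,0,0,0,0,1,0,0,0,0,0,0,1,0,0,0,0,0,0,1,0,0,0,0,0,0,1,0,0,0,0,0,0,1,0,0,-0.1,0,0,0,1,0,0,-0.2,0,0,0,1]' 40
python3 - <<'E'
from h import *
c=camera("wrist"); cv2.imwrite("pics/aa_w.png",c["frame"][:,:,::-1])
go(.4628,.3256,.3,deg=-4.5)
E
```

```text
time: 32.7
tool_pos: [0.6865, -0.0538, 0.0904]
tcp_rot: [-0.0, 1.0, 0.0, -0.0]
force: [-0.7, -0.7, 0.5]
grip_width: 0.772
time: 33.5
tool_pos: [0.6854, -0.0535, 0.149]
tcp_rot: [-0.001, 1.0, 0.0, -0.002]
force: [0.1, 0.5, 0.4]
grip_width: 0.321
t 33.55 pos [ 0.689  -0.054   0.1569] ang 0.0 grip 0.318 F [ 2.  -0.8  4.5]
  shift [-0.7503, -1.2655, -0.4828] turn [0.0003, -0.0044, 0.0527]
```

View pics/aa_w.png

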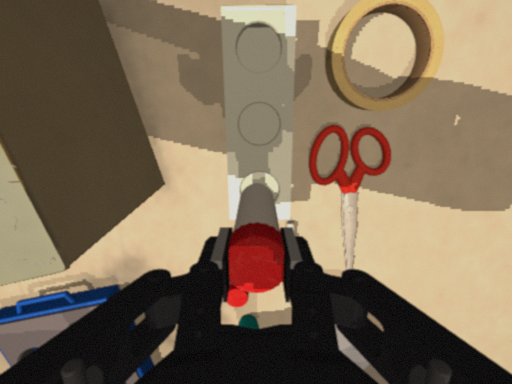

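```bash
python3 -m pendant '[0,0,-0.12,0,0,0,1,0,0,-0.25,0,0,0,1,0,0,-0.38,0,0,0,1,-0.03,-0.06,-0.48,0,0,0,1,-0.1,-0.18,-0.48,0,0,0,1,-0.17,-0.3,-0.48,0,0,0.02,1,-0.24,-0.42,-0.48,0,0,0.05,1,-0.32,-0.54,-0.48,0,0,0.05,1]' 40
python3 - <<'E'
from h import *
go(.4628,.3256,.3,deg=-4.5)
E
```

```text
time: 34.35
tool_pos: [0.5909, 0.1092, 0.2994]
tcp_rot: [0.0, 0.999, -0.038, 0.003]
force: [-0.4, 0.6, 0.4]
grip_width: 0.321
t 34.35 pos [0.5909 0.1092 0.2994] ang -4.3 grip 0.321 F [-0.4  0.6  0.4]
  shift [-0.4804, -0.6869, -0.005] turn [0.0001, -0.004, 0.0019]
```

```bash
python3 -m pendant '[-0.06,-0.09,0,0,0,0,1,-0.14,-0.2,0,0,0,0,1,-0.22,-0.32,0,0,0,0,1,-0.3,-0.43,0,0,0,0,1,-0.38,-0.54,0,0,0,0,1,-0.45,-0.65,0,0,-0.004,0,1,-0.48,-0.687,0,0,-0.004,0,1,-0.48,-0.687,0,0,-0.004,0,1]' 40
python3 - <<'E'
from h import *
go(.4628,.3256,.145,deg=-4.5)
c=camera("wrist"); cv2.imwrite("pics/ab_w.png",c["frame"][:,:,::-1]);X=world(c);z=X[...,2]
reg=(X[...,0]>.31)&(X[...,0]<.54)&(X[...,1]>.17)&(X[...,1]<.42)&(z<.075)&(z>.022)
cs,h=cv2.findContours(reg.astype(np.uint8),cv2.RETR_CCOMP,cv2.CHAIN_APPROX_NONE)
P=(X[reg&(z<.036)][:,:2]*1000).astype(np.float32);print("tray",cv2.minAreaRect(P))
for i,cc in enumerate(cs):
    if h[0][i][3]>=0 and len(cc)>20:
        P=np.array([X[p[0][1],p[0][0]] for p in cc]); P=P[P[:,2]>.026]
        Q=(P[:,:2]*1000).astype(np.float32); print("well",len(P),cv2.boundingRect(cc),cv2.minAreaRect(Q))
E
```

```text
time: 35.15
tool_pos: [0.4619, 0.3267, 0.298]
tcp_rot: [0.0, 0.999, -0.036, -0.0]
force: [0.1, -0.6, -0.3]
grip_width: 0.316
t 35.15 pos [0.4619 0.3267 0.298 ] ang -4.2 grip 0.316 F [ 0.1 -0.6 -0.3]
  shift [0.0036, 0.0032, 0.5099] turn [0.0005, 0.0003, 0.004]
tray ((423.61614990234375, 292.05914306640625), (189.93356323242188, 162.2405242919922), 85.8036880493164)
well 169 (195, 152, 34, 53) ((389.4833068847656, 294.754638671875), (84.77737426757812, 49.92310333251953), 85.62376403808594)
well 62 (243, 142, 29, 28) ((462.2139587402344, 326.29742431640625), (41.745357513427734, 42.454227447509766), 39.697994232177734)
well 6 (212, 118, 44, 9) ((420.73724365234375, 373.16619873046875), (0.05031925067305565, 32.581520080566406), 85.75051879882812)
```

View pics/ab_w.png

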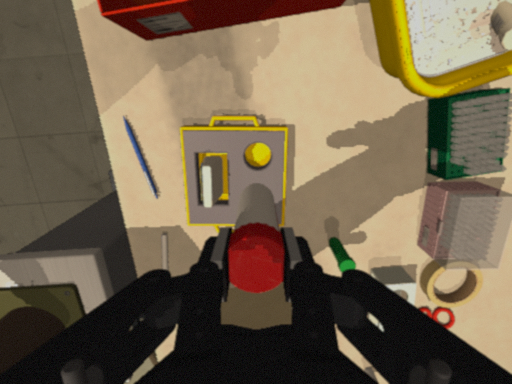

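```bash
python3 -m pendant '[0.001,0.001,0.1,0,0,0.004,1,0.001,0.001,0.2,0,0,0.004,1,0.001,0.001,0.3,0,0,0.004,1,0.001,0.001,0.4,0,0,0.004,1,0.001,0.001,0.48,0,0,0.004,1,0.001,0.001,0.52,0,0,0.004,1,0.001,0.001,0.52,0,0,0.004,1,0.001,0.001,0.52,0,0,0.004,1]' 40
python3 - <<'E'
from h import *
go(.4622,.3262,.089,deg=-4.5)
c=camera("wrist"); cv2.imwrite("pics/ac_w.png",c["frame"][:,:,::-1])
E
```

```text
time: 36.0
tool_pos: [0.464, 0.3249, 0.1431]
tcp_rot: [0.0, 0.999, -0.041, 0.001]
force: [-0.5, 0.0, 0.2]
grip_width: 0.314
t 36.0 pos [0.464  0.3249 0.1431] ang -4.6 grip 0.314 F [-0.5  0.   0.2]
  shift [-0.0064, -0.004, 0.1803] turn [0.0004, -0.0008, -0.0017]
```

View pics/ac_w.png

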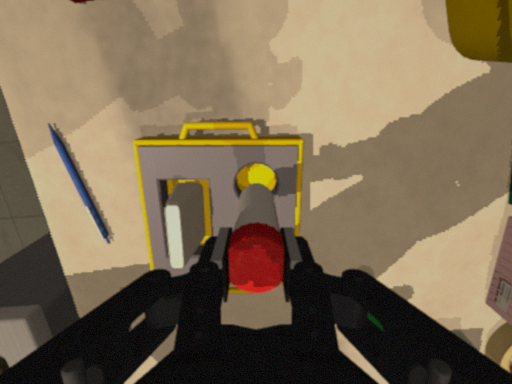

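```bash
python3 -m pendant '[-0.006,-0.004,0.02,0,0,0,1,-0.006,-0.004,0.05,0,0,0,1,-0.006,-0.004,0.08,0,0,0,1,-0.006,-0.004,0.11,0,0,0,1,-0.006,-0.004,0.14,0,0,0,1,-0.006,-0.004,0.17,0,0,0,1,-0.006,-0.004,0.18,0,0,0,1,-0.006,-0.004,0.18,0,0,0,1]' 40
python3 - <<'E'
from h import *
go(.4622,.3262,.0885,deg=-4.5)
c=camera("wrist"); cv2.imwrite("pics/ad_w.png",c["frame"][:,:,::-1])
E
```

```text
time: 36.85
tool_pos: [0.4629, 0.3269, 0.0903]
tcp_rot: [-0.0, 0.999, -0.04, 0.001]
force: [-1.2, -1.5, 3.1]
grip_width: 0.32
t 36.85 pos [0.4629 0.3269 0.0903] ang -4.6 grip 0.32 F [-1.2 -1.5  3.1]
  shift [-0.0021, 0.0024, 0.006] turn [-0.0003, -0.0014, -0.0015]
```

View pics/ad_w.png

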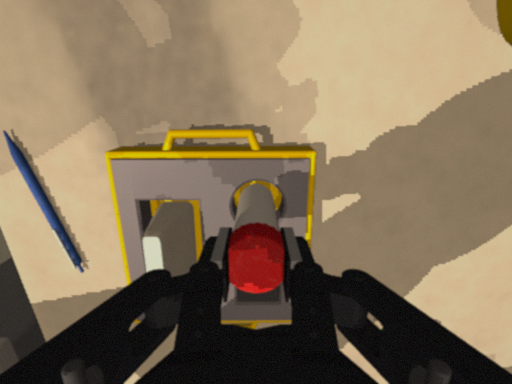

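Seated in the round well. Release and rise.

```bash
python3 -m pendant '[-0.002,0.002,0.004,0,0,0,1,-0.002,0.002,0.004,0,0,0,1,-0.002,0.002,0.004,0,0,0,-0.3,-0.002,0.002,0.004,0,0,0,-0.3,-0.002,0.002,0.004,0,0,0,-0.3,-0.002,0.002,0.004,0,0,0,-0.3,-0.002,0.002,-0.1,0,0,0,-0.3,-0.002,0.002,-0.2,0,0,0,-0.3]' 40; python3 -m pendant '[0,0,-0.12,0,0,0,-0.3,0,0,-0.25,0,0,0,-0.3,0,0,-0.38,0,0,0,-0.3,0,0,-0.5,0,0,0,-0.3,0,0,-0.5,0,0,0,-0.3,0,0,-0.5,0,0,0,-0.3,0,0,-0.5,0,0,0,-0.3,0,0,-0.5,0,0,0,-0.3]' 40
python3 - <<'E'
from h import *
go(.42,.29,.3)
for n in ["wrist","top","scene"]:
    c=camera(n); cv2.imwrite(f"pics/ae_{n}.png",c["frame"][:,:,::-1]);X=world(c);z=X[...,2]
    for nm,a,b,lo,hi in (("red",.4622,.3263,.105,.13),("timer",.389,.2945,.06,.08),("purple",.4755,-.2458,.115,.13),("roll",.4147,-.2981,.05,.06),("drop tip",.4922,-.3173,.062,.08),("dw tip",.619,-.202,.055,.08)):
        m=(abs(X[...,0]-a)<.04)&(abs(X[...,1]-b)<.04)&(z>lo)&(z<hi);Q=(X[m][:,:2]*1000).astype(np.float32)
        if len(Q)>4: print(n,nm,[np.round(v,1) for v in cv2.minAreaRect(Q)],np.percentile(z[m],[50,95]).round(4))
E
```

```text
time: 37.7
tool_pos: [0.4611, 0.3257, 0.1494]
tcp_rot: [0.001, 0.999, -0.04, -0.0]
force: [0.6, 0.3, 0.4]
grip_width: 0.652
time: 38.5
tool_pos: [0.4605, 0.3255, 0.297]
tcp_rot: [0.002, 0.999, -0.04, -0.002]
force: [0.1, 0.5, 0.6]
grip_width: 0.646
t 38.5 pos [0.4605 0.3255 0.297 ] ang -4.6 grip 0.646 F [0.1 0.5 0.6]
  shift [-0.125, 0.1288, -0.009] turn [0.0024, 0.0024, 0.0]
wrist red [array([461.8, 326.8]), array([34.2, 33.1]), np.float64(85.2)] [0.1152 0.1165]
wrist timer [array([387.5, 294.8]), array([62.7, 15.2]), np.float64(85.8)] [0.0685 0.0698]
top red [array([462.3, 322.8]), array([34.2, 32. ]), np.float64(45.5)] [0.1117 0.1153]
top timer [array([388.6, 289.7]), array([61.1, 14.5]), np.float64(84.9)] [0.0657 0.0694]
top purple [array([ 475.5, -248.7]), array([32.5, 32. ]), np.float64(89.7)] [0.1205 0.1252]
top roll [array([ 414.9, -303.3]), array([51.5, 50.7]), np.float64(31.7)] [0.0551 0.0591]
top drop tip [array([ 490.8, -320. ]), array([4.9, 5.7]), np.float64(80.9)] [0.0701 0.0748]
top dw tip [array([ 636.7, -183.9]), array([57.1,  6.8]), np.float64(47.9)] [0.064  0.0704]
scene purple [array([ 476. , -246.5]), array([31.5, 34.2]), np.float64(53.4)] [0.1218 0.124 ]
scene roll [array([ 415.7, -299.4]), array([50.5, 51.7]), np.float64(83.5)] [0.0564 0.0589]
scene drop tip [array([ 492. , -315.1]), array([3.2, 7.7]), np.float64(4.8)] [0.0697 0.0756]
scene dw tip [array([ 618.9, -200.2]), array([4.3, 3.6]), np.float64(14.6)] [0.0623 0.0676]
```

View pics/ae_wrist.png

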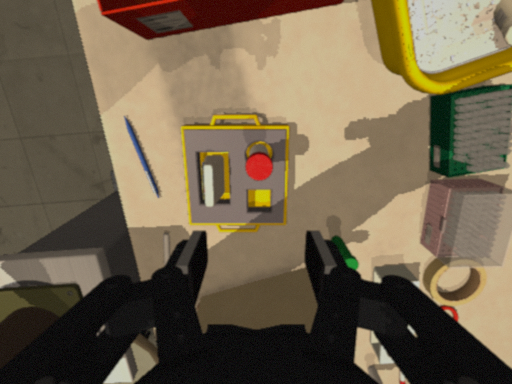

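View pics/ae_top.png

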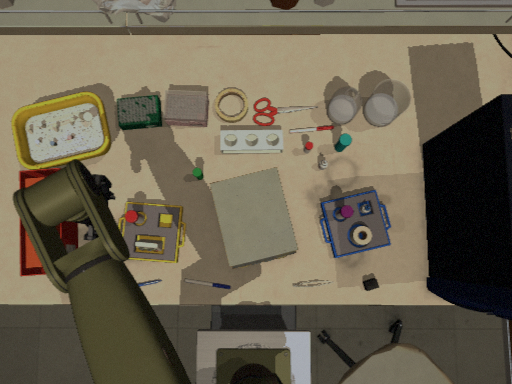

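```bash
python3 -c "
from rig import *
print(sign_off())"
```

```text
the job is handed in; nothing more can be done
None
```

Both kits are made up and the job was handed in after about 39 s of the 138 s allowed. No verdict is reported, so the results below are from my own last camera checks.

| Item | Well | Measured offset from well centre | Foot height (from measured top, target 3–10 mm) |
|---|---|---|---|
| Purple tube | Blue tray, tube well | about 2 mm | about 6 mm |
| Blue-nozzle dropper | Blue tray, bottle well | about 2 mm | about 7 mm |
| Film roll | Blue tray, large round well | about 2–3 mm | about 6 mm |
| Red tube | Yellow tray, tube well | about 1 mm | about 6 mm |
| Timer | Yellow tray, long slot | about 2 mm | about 6 mm |

- **Other conditions:** The yellow bottle well is empty. The white-nozzle dropper reads within about 1 mm of where it started. The gripper is open and well clear of everything.
- **Camera disagreement:** The top camera reads y about 3–5 mm lower than the scene and wrist cameras, for the trays and everything else alike. I relied on the wrist and scene views. Even by the top camera's own readings, everything stays within tolerance.
- **Unreliable reading:** The top camera's final figure for the white dropper picked up the turquoise tube next to it, so I used the scene camera for that check.

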